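Pack the ocular tubes into the transit case

ROBOT

A 6-joint arm with a two-finger parallel gripper is mounted at the origin on a cart in front of the work surface, level with it; the furniture and walls round the work are solid. World frame = base frame: x ahead of the robot, y to its left, z up, the work surface at z = 0. Lengths are in mm, angles in rad, forces in N, time in s.
With the tool pointing down it reaches from about 300 to 850 mm from the base axis. Payload 5.4 kg.
Tool frame: the origin (TCP) lies midway between the tips of the shut fingers; the grasp point (between the pads) lies hold_point_z behind it (hold_point_z is the distance from the TCP to the grasp point, in mm); z points along the fingers, y is the line along which they close (so a half turn about z gives the same grasp; the last joint's range is limited). The gripper opens to 85 mm and grips with 20 to 120 N. Pads are 22 mm wide; open, the fingers measure 114 mm over their backs; the gripper's body (76 mm by 85 mm) begins 54 mm behind the grasp point. The pads swing forward as they close: fully open they stand 13 mm farther back than shut.
Start: joints at [-1.511, 0.158, 1.597, -0, 1.386, -0.21], TCP at [153.236, -554.188, 231.299] pointing down, gripper open.
Joint ranges: [-2.91, 2.91], [-0.94, 2.29], [0.18, 2.7], [-1.29, 4.43], [0.17, 2.64], [-3, 3]. Speed limits (rad/s): [2.57, 2.57, 3.14, 3.14, 3.14, 3.14].

INTERFACE

Orientations are given as a unit quaternion [w, x, y, z].
In Python, from station import * gives the robot as it stands.
- The arm moves only by the shell command python3 -m handwheel 'ROWS'. ROWS is JSON, one flat list of numbers, 7 for each row, row after row: the shift along the tool's x, y, z in mm, then the turn, a rotation vector about the tool's x, y, z in degrees, then the opening, from 0 (shut) to 1 (fully open). A call has 1 to 10 rows; each row shifts and turns the commanded pose from where the row before left it, along the tool's axes as they then stand; what a row does not reach is not made up. A row lasts 1/12 s, in which the tool goes at most 41.7 mm and 7.16 degrees, less where a joint would pass 70% of its speed; a pose out of reach is approached as far as the arm can. A call is refused whole if a number of a shift passes 41.7 or a number of a turn 7.16, either way. A call with a gripper value outside its range is refused whole. The fingers move at their own pace and stop on an object; the grip force is fixed at half the most. Time passes only in rows, so rows that do not move let the fingers close. It gives the time, the measured TCP pose, the force, the opening and the grip force at its end, in the units of the state.
- observe(): the state, without advancing time (a new reading comes with each control period).
- capture(name): name is "scene" or "top"; returns the picture (400x640x3 uint8, red, green, blue); there is no depth.
- camera_model(name): a dict with "fx", "fy", "cx", "cy" (pixels), "R" (3x3) and "t" (3): a world point X has camera coordinates R X + t. Camera axes: x right, y down, z forward; pixel columns grow to the right and rows downward; lengths in mm; the calibration is good to about 2 mm. A picture is of the moment at which its call begins. camera_model takes no time and is no camera call.
- finish_job(): hands the job in; it is judged then, once.
The state is a dict: "time": time; "joints": joint angles; "qvel": joint speeds; "tau": joint torques, N m; "position": TCP position; "tool_rot": TCP orientation; "force": force on the tool from outside, world axes, zero at the start; "ft_torque": the same for the moment, N m; "grip_width": finger opening in mm; "finger_force": force on a finger pad.
Only numpy, scipy, OpenCV 4.12 (cv2) and the standard library are available. Lean on these libraries where they do the work, as an engineer would, in place of code of your own. Each camera call takes 0.05 s, during which the arm holds its last target. There are 200 camera calls.

TASK

Pack every ocular tube that lies on the bench into the transit case: turn both quarter-turn fasteners to unlocked, swing the panel up until it stands open, swing the hold-down clamp back over centre, and lay each tube in a cradle of its own along the notches. Then swing the clamp arm down onto the tubes and close the panel fully, but leave both fasteners unlocked, as the papers still have to go in. Leave the other things on the bench where they are.

Things in the scene. Friction and masses are not known exactly. Their poses are not given: they have to be found in the camera images.
- case: fixed aluminium transit case, 177 mm deep (x, toward the hinge, away from the robot), 292 mm wide (y, left); origin: centre of its underside. 6 mm walls end 85 mm above the bench; inside 165 x 280 mm. Two black ribs (x = -56, +56 mm) with three V notches each let three tubes lie side by side along x. Top of the closed panel: 131 mm above the bench.
- panel_hinge (a point): centre of the panel's hinge line, which runs along the case's y at the rear top edge of the case (x = +88.5 mm, z = 87 mm in the case's frame)
- panel (a joint): access panel (aluminium, 6 mm top, 38 mm skirts, 0.4 kg). 0 = closed, grows as its front edge swings up and back; 1.57 = upright, stop at 1.8. A stiff friction hinge (2 to 4 N at the handle) lets it stay wherever it is left. A locked fastener's cam tongue holds it shut.
- panel_handle (a point): middle of the panel's bar handle: a round bar 12 mm thick and 110 mm long along the case's y, 42 mm in front of the panel's front skirt (219 mm from the hinge line along the panel and 20 mm above it when closed, thus 107 mm above the bench when closed)
- fastener_left (a joint): quarter-turn cam fastener, front left on the panel's top. 0 = locked (wing along the case's y), 1.571 = unlocked (wing along the case's x, fore and aft); turns anticlockwise seen from above to unlock, stop at each end, light friction (0.06 N m). Its tongue clears the keeper from about 1.35 on.
- grip_left (a point): grip point of the left fastener: on its vertical axis, mid-height of its wing. The wing is 46 mm long, 12 mm thick and 22 mm tall; it stands on a 34 mm disc 6 mm thick on the panel's top; the grip point is 17 mm above the panel's top.
- fastener_right (a joint): the same fastener at the front right of the panel, same values and direction. The two keepers that hold the tongues are dark tabs inside the case that stand up to 120 mm above the bench: left one at the front wall (case x -70 to -82 mm, y 78 to 102 mm), right one at the right wall (x -57 to -77 mm, y -127 to -140 mm).
- grip_right (a point): grip point of the right fastener, as for the left one
- clamp (a joint): over-centre hold-down clamp in the case. 0 = arm lying across all three cradles, on the tubes (-0.04 if the cradles are empty); grows as the arm swings up and over to the case's left (+y); stop at 1.75, leaning back, cradles free. Its own weight takes it over: beyond about 1.4 it falls open, below about 0.9 it falls shut. Less than 3 N at the knob moves it.
- clamp_pivot (a point): point on the clamp's hinge axis, which runs along the case's x, in the plane in which the knob swings: 66 mm above the bench, 85 mm left of the case's centre and 30 mm in front of it. The arm sits 88 mm behind this point on the same shaft, so the knob stays clear of the upright arm.
- clamp_knob (a point): middle of the black knob (18 x 18 mm, 30 mm long along the handle, flat sides to the case's +x and -x) on the clamp's handle, 65 mm from the pivot; the handle stands 40 degrees above the arm. Clamp shut: knob 50 mm right of the pivot and 42 mm above it; it swings over the top in the case's y-z plane to 50 mm left of the pivot, 42 mm above it.
- cradle0 (a point): centre of cradle 0 (rightmost; the cradles are 55 mm apart along the case's y): where the middle of a seated tube's axis lies, 45 mm above the bench
- cradle1 (a point): centre of cradle 1 (middle; the cradles are 55 mm apart along the case's y): where the middle of a seated tube's axis lies, 45 mm above the bench
- cradle2 (a point): centre of cradle 2 (leftmost; the cradles are 55 mm apart along the case's y): where the middle of a seated tube's axis lies, 45 mm above the bench
- tube_a_mid (a point): the point on the axis of the loose ocular tube tube_a, in the middle of its length; its x axis runs along the tube. The tube is 151 mm long, 25 mm in diameter, a black barrel with a white cap, about 85 g, lying on the bench right of the case (its axis 12.5 mm above the bench); it can roll about its axis. May be absent.
- tube_b_mid (a point): the point on the axis of the loose ocular tube tube_b, in the middle of its length; its x axis runs along the tube. The tube is 151 mm long, 25 mm in diameter, a black barrel with a white cap, about 85 g, lying on the bench right of the case (its axis 12.5 mm above the bench); it can roll about its axis. May be absent.
- tube_c_mid (a point): the point on the axis of the loose ocular tube tube_c, in the middle of its length; its x axis runs along the tube. The tube is 151 mm long, 25 mm in diameter, a black barrel with a white cap, about 85 g, lying on the bench right of the case (its axis 12.5 mm above the bench); it can roll about its axis. May be absent.
- micrometer: bystander: a micrometer, 132 mm long, 14 mm tall, left of the case; origin at the centre of its underside
- screwdriver: bystander: screwdriver, 190 mm long, 27 mm tall, left of the case; origin at the centre of its underside
- plug_gauge: bystander: double-ended plug gauge, 98 mm long, 18 mm tall, behind the tubes; origin at the centre of its underside
- hex_key: bystander: bent hex key, 85 mm, 9 mm tall, at the right front; origin at the centre of its underside
- masking_tape: bystander: roll of masking tape, 94 mm diameter, 25 mm tall, left of the case; origin at the centre of its underside

How it is judged:
By the outcome, as a careful person would: the job done as asked, in the order asked, and still so for the second after the job is handed in, with the robot touching nothing.
Of tube_a, tube_b, tube_c only 2 to 3 are there at a start; the rules pass over those that are not, and their reading is None.
At some moment in a run one of tube_a, tube_b, tube_c may be knocked a few centimetres aside while the robot is not near it.
It also fails if it takes over 210 s, if anything falls off the work surface, if the arm or the gripper's body presses on something with over 40 N, if the wrist force passes 120 N, or if a joint passes its speed limit or range.

## Working session

There is one attempt and no reset: what is moved stays moved. The work goes in short steps, Python scripts to look and compute and a shell command to move; the robot and the scene stay as the last step left them, time stands still between calls to the robot, and variables do not carry over. Pictures are saved under pics/ and viewed, at most 14 in all, crops included, and the job is handed in when it is done.

```bash
ls; mkdir -p pics; python3 - <<'E'
from station import *
import cv2
s=observe();print(s)
for n in("scene","top"):
    p=capture(n);cv2.imwrite(f"pics/{n}0.png",p[:,:,::-1]);m=camera_model(n);print(n,m)
E
```

```text
pics
{'time': 0.0, 'joints': array([-1.51108196e+00,  1.59087498e-01,  1.59825086e+00,  5.59686772e-06,
        1.38617728e+00, -2.10113267e-01]), 'qvel': array([ 1.17488305e-03,  8.31723955e-04,  2.20423380e-05, -5.71708113e-04,
       -4.85558667e-04,  4.04010191e-04]), 'tau': array([ 1.65881225e-03, -3.96001518e+01, -3.31428409e+01, -1.20555853e-05,
        8.36352323e-03,  1.92276923e-05]), 'position': array([ 153.21219746, -553.58670791,  230.28596128]), 'tool_rot': array([-9.58569095e-04,  9.90912538e-01,  1.34504337e-01,  7.49782332e-05]), 'force': array([-0.07185233, -0.88439194, -0.91401473]), 'ft_torque': array([ 0.00544385,  0.05347267, -0.00333887]), 'finger_force': 0.0, 'grip_width': 85.40159877513626}
scene {'fx': 456.8189479106875, 'fy': 456.8189479106875, 'cx': 319.219343597188, 'cy': 203.52089926343086, 'R': array([[ 0.02379807, -0.99960863, -0.01470488],
       [-0.48832566,  0.00121164, -0.87266063],
       [ 0.87233692,  0.02794841, -0.48810571]]), 't': array([ -74.82364292,  372.31091308, 1494.42770658])}
top {'fx': 506.27783163049037, 'fy': 506.27783163049037, 'cx': 318.2052808165355, 'cy': 198.915252318153, 'R': array([[ 0.01923709, -0.99964885, -0.01822417],
       [-0.9966236 , -0.01771729, -0.08017171],
       [ 0.07982067,  0.01970491, -0.99661446]]), 't': array([ -45.39380693,  542.41061574, 1697.9358012 ])}
```

```bash
python3 -c "
import cv2
for n in('scene','top'):
    cv2.imwrite(f'pics/{n}0b.png',cv2.resize(cv2.imread(f'pics/{n}0.png'),(800,500),interpolation=cv2.INTER_CUBIC))"
```

```text
(no output)
```

View pics/top0b.png

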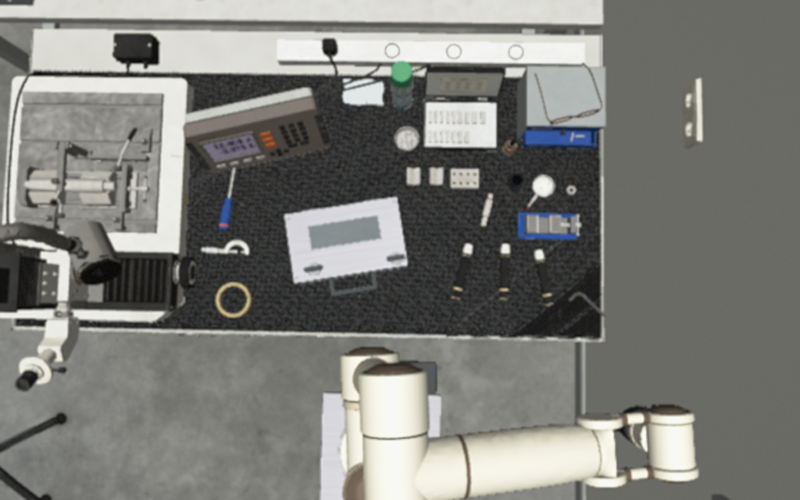

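View pics/scene0b.png

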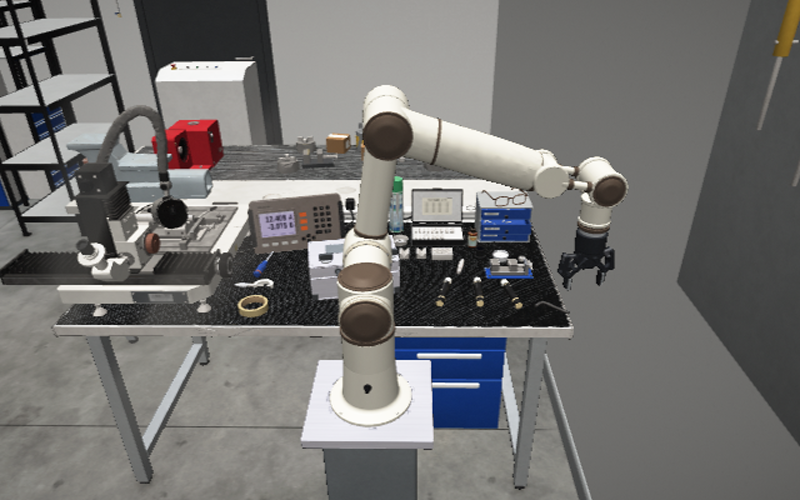

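The top view shows the case panel (corners about (285,213),(397,197),(407,266),(294,282) in the 800-px view), the handle near (353,284), and three tubes near (462,271), (504,271) and (542,275). Next I'll take precise measurements.

```bash
cat > h.py <<'E'
import numpy as np, cv2
from station import *
from scipy.spatial.transform import Rotation as Ro
CM={n:camera_model(n) for n in("scene","top")}
def ray(n,uv,z):
    m=CM[n];R=m["R"];C=-R.T@m["t"]
    d=R.T@np.array([(uv[0]-m["cx"])/m["fx"],(uv[1]-m["cy"])/m["fy"],1.])
    return C+d*(z-C[2])/d[2]
def proj(n,X):
    m=CM[n];c=m["R"]@np.asarray(X,float)+m["t"]
    return np.array([m["fx"]*c[0]/c[2]+m["cx"],m["fy"]*c[1]/c[2]+m["cy"]])
def snap(n,f):
    p=capture(n)[:,:,::-1].copy();cv2.imwrite(f"pics/{f}.png",p);return p
def crop(p,x0,y0,x1,y1,f,k=4):
    cv2.imwrite(f"pics/{f}.png",cv2.resize(p[y0:y1,x0:x1],None,fx=k,fy=k,interpolation=cv2.INTER_CUBIC))
E
python3 - <<'E'
from h import *
p=cv2.imread("pics/top0.png");crop(p,222,150,342,245,"c1",6)
h=cv2.cvtColor(p,cv2.COLOR_BGR2HSV)
m=((h[:,:,2]>150)&(h[:,:,1]<60)).astype(np.uint8);m[:,:222]=0;m[:,335:]=0;m[:150]=0;m[245:]=0
m=cv2.morphologyEx(m,cv2.MORPH_CLOSE,np.ones((9,9)))
c=max(cv2.findContours(m,0,2)[0],key=cv2.contourArea);r=cv2.minAreaRect(c);print(r)
B=cv2.boxPoints(r);W=[ray("top",b,131) for b in B];print(np.round(B,1),np.round(W,1))
print([np.linalg.norm(W[i]-W[i-1]) for i in range(4)],np.mean(W,0))
crop(p,350,185,450,250,"c2",7)
E
```

```text
((275.9259033203125, 191.411865234375), (56.007633209228516, 92.14796447753906), 80.90972137451172)
[[226.  171. ]
 [317.  156.5]
 [325.8 211.8]
 [234.9 226.3]] [[618.7 259.6 131. ]
 [670.5 -31.  131. ]
 [493.9 -62.5 131. ]
 [442.3 225.4 131. ]]
[np.float64(179.64153668631207), np.float64(295.1863549717219), np.float64(179.4470838735659), np.float64(292.50178684320497)] [556.36043806  97.85295539 131.        ]
```

View pics/c1.png

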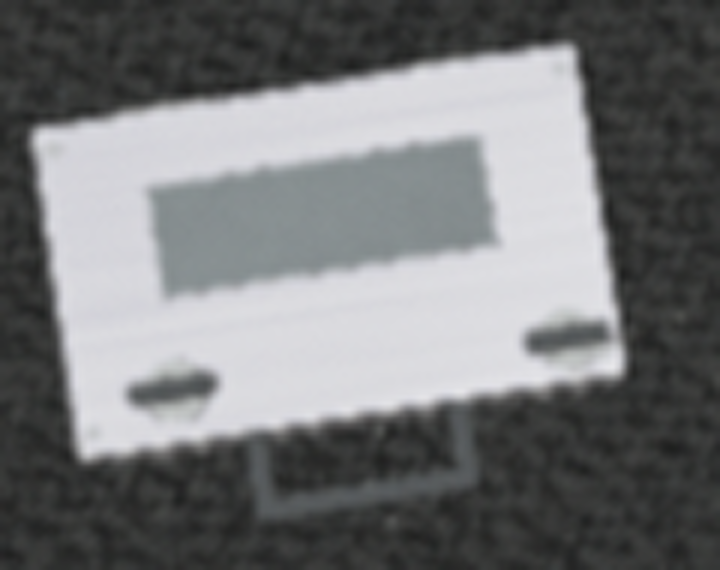

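View pics/c2.png

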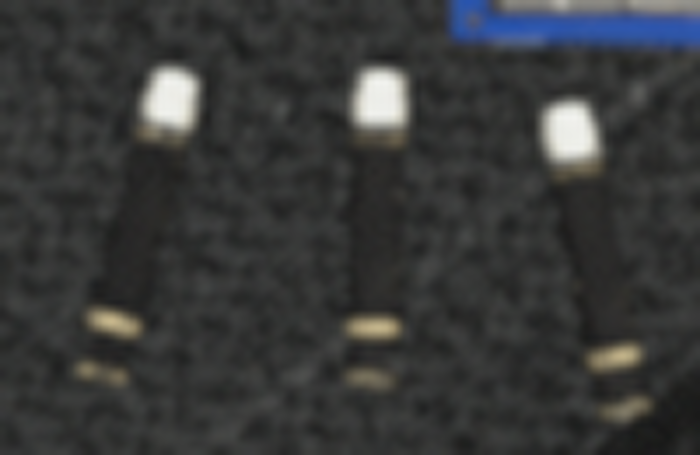

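The panel is a clean rectangle with crop corners (32,128), (575,45), (627,375) and (80,460). Wings are at (173,387) and (567,337), and the handle bar runs (262,508)–(475,475). The three tubes' caps and tips are clearly seen.

```bash
python3 - <<'E'
from h import *
import station
print({k:v for k,v in vars(station).items() if 'hold' in k.lower()},[k for k in dir(station) if k[0]!='_'])
c1=lambda u,v:((u+.5)/6-.5+222,(v+.5)/6-.5+150)
c2=lambda u,v:((u+.5)/7-.5+350,(v+.5)/7-.5+185)
P=[ray("top",c1(*q),131)[:2] for q in((32,128),(575,45),(627,375),(80,460))]
P=np.array(P);print("corners",P.round(1),"mean",P.mean(0))
yv=(P[0]-P[1]+P[3]-P[2]);xv=P[0]-P[3]+P[1]-P[2]
print("len",np.linalg.norm(yv)/2,np.linalg.norm(xv)/2,"yaw",np.degrees([np.arctan2(-yv[0],yv[1]),np.arctan2(xv[1],xv[0])]))
for n,q,z in(("L",(173,387),157),("R",(567,337),157),("h1",(262,508),112),("h2",(475,475),112)):print(n,ray("top",c1(*q),z).round(1))
for a,b in(((172,70),(100,383)),((381,70),(371,385)),((568,102),(628,414))):
    A=ray("top",c2(*a),12.5);B=ray("top",c2(*b),12.5);print("tube",((A+B)/2).round(1),np.linalg.norm(A-B).round(1),np.degrees(np.arctan2(*(A-B)[1::-1])).round(1))
# cap / band centroids on both? handle check in scene
E
```

```text
{'hold_point_z': 18.700000000000003} ['PlanningError', 'camera_model', 'capture', 'finish_job', 'hold_point_z', 'observe']
corners [[619.1 256.7]
 [668.6 -32.4]
 [492.9 -63.3]
 [442.6 225.2]] mean [555.83107897  96.53988118]
len 293.06548634946233 178.82432774935003 yaw [ 9.79902027 10.03990471]
L [480.9 173.1 157. ]
R [510.8 -31.8 157. ]
h1 [419.3 130.4 112. ]
h2 [439.   16.9 112. ]
tube [ 485.8 -209.    12.5] 156.2 -12.3
tube [ 487.5 -325.1   12.5] 152.9 -1.5
tube [ 474.7 -432.2   12.5] 153.2 10.9
```

```bash
cat > go.py <<'E'
# go.py x y z [yawdeg of tool y, mod 180]: remaining shift in tool axes, and turn about tool z
import sys;from h import *
s=observe();a=[float(v) for v in sys.argv[1:]]
w,x,y,z=s["tool_rot"];R=Ro.from_quat([x,y,z,w]).as_matrix()
d=R.T@(np.array(a[:3])-s["position"]);n=int(np.ceil(max(abs(d))/40))
yw=np.degrees(np.arctan2(R[1,1],R[0,1]))
print("t",round(s["time"],2),"shift",d.round(1),"n",n,(d/n).round(1),"yaw",yw.round(1),"tilt",np.round(R[:2,2],3),"j",s["joints"].round(2))
if len(a)>3:print("turn z",(-((a[3]-yw+90)%180-90)).round(1), "or",(-((a[3]-yw+180)%360-180)).round(1))
E
python3 go.py 481 173 210 9.9
```

```text
t 0.1 shift [ 509.6 -612.9   21.6] n 16 [ 31.9 -38.3   1.4] yaw -74.5 tilt [-0.     0.002] j [-1.51  0.16  1.6  -0.    1.39 -0.21]
turn z -84.4 or -84.4
```

```bash
python3 -m handwheel '[25.5,-30.6,0,0,0,0,0.45, 25.5,-30.6,0,0,0,0,0.45, 25.5,-30.6,0,0,0,0,0.45, 25.5,-30.6,0,0,0,0,0.45, 25.5,-30.6,0,0,0,0,0.45, 25.5,-30.6,0,0,0,0,0.45, 25.5,-30.6,0,0,0,0,0.45, 25.5,-30.6,0,0,0,0,0.45, 25.5,-30.6,0,0,0,0,0.45, 25.5,-30.6,0,0,0,0,0.45]'
python3 -m handwheel '[25.5,-30.6,0,0,0,0,0.45, 25.5,-30.6,0,0,0,0,0.45, 25.5,-30.6,0,0,0,0,0.45, 25.5,-30.6,0,0,0,0,0.45, 25.5,-30.6,0,0,0,0,0.45, 25.5,-30.6,0,0,0,0,0.45, 25.5,-30.6,0,0,0,0,0.45, 25.5,-30.6,0,0,0,0,0.45, 25.5,-30.6,0,0,0,0,0.45, 25.5,-30.6,0,0,0,0,0.45]'
python3 -m handwheel '[0,0,0,0,0,-7,0.45, 0,0,0,0,0,-7,0.45, 0,0,0,0,0,-7,0.45, 0,0,0,0,0,-7,0.45, 0,0,0,0,0,-7,0.45, 0,0,0,0,0,-7,0.45, 0,0,0,0,0,-7,0.45, 0,0,0,0,0,-7,0.45, 0,0,0,0,0,-7,0.45, 0,0,0,0,0,-7,0.45]'
python3 -m handwheel '[0,0,0,0,0,-7,0.45, 0,0,0,0,0,-7,0.45, 0,0,0,0,0,0,0.45]'
python3 go.py 481 173 180 9.9
```

```text
time: 0.93
position: [317.6, -189.4, 231.0]
tool_rot: [0.0, 0.991, 0.134, 0.0]
force: [0.9, 0.4, 0.1]
grip_width: 38.5
finger_force: 0.0
time: 1.77
position: [481.7, 173.8, 230.8]
tool_rot: [0.0, 0.991, 0.135, -0.0]
force: [0.4, -1.1, 0.4]
grip_width: 38.9
finger_force: 0.0
time: 2.6
position: [481.3, 171.6, 230.8]
tool_rot: [-0.0, 0.733, 0.681, -0.0]
force: [-0.1, -0.3, 0.5]
grip_width: 38.4
finger_force: 0.0
time: 2.85
position: [481.3, 171.6, 230.8]
tool_rot: [-0.0, 0.645, 0.764, -0.0]
force: [-0.9, -0.5, -0.6]
grip_width: 38.4
finger_force: 0.0
t 2.85 shift [ 1.5 -0.  50.8] n 2 [ 0.7 -0.  25.4] yaw 9.6 tilt [-0.001 -0.   ] j [ 0.11 -0.01  1.77  0.    1.38 -0.06]
turn z -0.3 or -0.3
```

```bash
python3 -m handwheel '[1.5,0,30,0,0,0,0.45, 0,0,30,0,0,0,0.45, 0,0,20,0,0,0,0.45, 0,0,10.5,0,0,0,0.45, 0,0,0,0,0,0,0, 0,0,0,0,0,0,0, 0,0,0,0,0,0,0, 0,0,0,0,0,0,0, 0,0,0,0,0,0,0]'
python3 go.py 481 173 140 9.9
```

```text
time: 3.6
position: [480.0, 173.0, 141.4]
tool_rot: [-0.001, 0.646, 0.763, -0.001]
force: [-6.1, -1.0, -1.1]
grip_width: 10.6
finger_force: 60.2
t 3.6 shift [-0.1  1.   1.4] n 1 [-0.1  1.   1.4] yaw 9.5 tilt [-0.003 -0.001] j [ 0.11  0.08  1.86 -0.    1.2  -0.06]
turn z -0.4 or -0.4
```

```bash
python3 -m handwheel '[0,0,0,0,0,-7,0, 0,0,0,0,0,-7,0, 0,0,0,0,0,-7,0, 0,0,0,0,0,-7,0, 0,0,0,0,0,-7,0, 0,0,0,0,0,-7,0, 0,0,0,0,0,-7,0, 0,0,0,0,0,-7,0, 0,0,0,0,0,-7,0, 0,0,0,0,0,-7,0]'
python3 -m handwheel '[0,0,0,0,0,-7,0, 0,0,0,0,0,-7,0, 0,0,0,0,0,-6,0, 0,0,0,0,0,-2,0, 0,0,0,0,0,0,0, 0,0,0,0,0,0,0]'; python3 go.py 481 173 140 99.9
```

```text
time: 4.43
position: [480.1, 173.2, 141.3]
tool_rot: [-0.002, 0.089, 0.996, -0.0]
force: [-5.3, -0.5, -2.1]
grip_width: 10.6
finger_force: 60.1
time: 4.93
position: [480.0, 173.2, 141.3]
tool_rot: [-0.002, -0.099, 0.995, 0.0]
force: [-6.9, -0.9, -1.5]
grip_width: 10.8
finger_force: 60.3
t 4.93 shift [-0.9 -0.4  1.3] n 1 [-0.9 -0.4  1.3] yaw 101.3 tilt [-0.004  0.   ] j [ 0.11  0.08  1.86  0.    1.2  -1.66]
turn z 1.4 or 1.4
```

```bash
python3 -m handwheel '[0,0,0,0,0,0,0.45, 0,0,0,0,0,0,0.45, 0,0,0,0,0,0,0.45, 0,0,-30,0,0,0,0.45, 0,0,-30,0,0,7,0.45, 0,0,0,0,0,7,0.45, 0,0,0,0,0,7,0.45, 0,0,0,0,0,7,0.45, 0,0,0,0,0,7,0.45, 0,0,0,0,0,7,0.45]'
python3 -m handwheel '[0,0,0,0,0,7,0.45, 0,0,0,0,0,7,0.45, 0,0,0,0,0,7,0.45, 0,0,0,0,0,7,0.45, 0,0,0,0,0,7,0.45, 0,0,0,0,0,7,0.45, 0,0,0,0,0,7,0.45, 0,0,0,0,0,0,0.45]'; python3 go.py 511 -32 140 9.9
```

```text
time: 5.77
position: [482.3, 173.2, 202.0]
tool_rot: [0.001, 0.266, 0.964, 0.0]
force: [-0.2, -1.4, -0.6]
grip_width: 38.2
finger_force: 0.0
time: 6.43
position: [482.2, 173.2, 201.8]
tool_rot: [0.001, 0.641, 0.768, 0.001]
force: [-0.1, -0.4, -0.6]
grip_width: 38.5
finger_force: 0.0
t 6.43 shift [-207.    -8.4   61.9] n 6 [-34.5  -1.4  10.3] yaw 10.3 tilt [0.002 0.   ] j [ 0.11  0.02  1.81 -0.    1.31 -0.07]
turn z 0.4 or 0.4
```

```bash
python3 -m handwheel '[-34.5,-1.5,0,0,0,0,0.45, -34.5,-1.5,0,0,0,0,0.45, -34.5,-1.5,0,0,0,0,0.45, -34.5,-1.5,0,0,0,0,0.45, -34.5,-1.5,0,0,0,0,0.45, -34.5,-1.5,0,0,0,0,0.45, 0,0,30,0,0,0,0.45, 0,0,20,0,0,0,0.45, 0,0,11,0,0,0,0.45, 0,0,0,0,0,0,0]'
python3 -m handwheel '[0,0,0,0,0,0,0, 0,0,0,0,0,0,0, 0,0,0,0,0,0,0, 0,0,0,0,0,0,0]'; python3 go.py 511 -32 140 9.9
```

```text
time: 7.27
position: [508.6, -31.7, 137.5]
tool_rot: [-0.002, 0.639, 0.769, -0.001]
force: [0.1, -1.3, -0.6]
grip_width: 28.1
finger_force: 0.0
time: 7.6
position: [510.8, -31.9, 140.8]
tool_rot: [0.001, 0.639, 0.769, 0.0]
force: [0.2, 0.6, -0.9]
grip_width: 10.4
finger_force: 60.8
t 7.6 shift [-0.2  0.2  0.8] n 1 [-0.2  0.2  0.8] yaw 10.5 tilt [ 0.002 -0.   ] j [-0.3   0.08  1.87  0.    1.19 -0.48]
turn z 0.6 or 0.6
```

```bash
python3 -m handwheel '[0,0,0,0,0,-7,0, 0,0,0,0,0,-7,0, 0,0,0,0,0,-7,0, 0,0,0,0,0,-7,0, 0,0,0,0,0,-7,0, 0,0,0,0,0,-7,0, 0,0,0,0,0,-7,0, 0,0,0,0,0,-7,0, 0,0,0,0,0,-7,0, 0,0,0,0,0,-7,0]'
python3 -m handwheel '[0,0,0,0,0,-7,0, 0,0,0,0,0,-7,0, 0,0,0,0,0,-5,0, 0,0,0,0,0,-2,0, 0,0,0,0,0,0,0, 0,0,0,0,0,0,0]'
python3 -m handwheel '[0,0,0,0,0,0,0.45, 0,0,0,0,0,0,0.45, 0,0,0,0,0,0,0.45, 0,0,-30,0,0,0,0.45, 0,0,-30,0,0,7,0.45, 0,0,0,0,0,7,0.45, 0,0,0,0,0,7,0.45, 0,0,0,0,0,7,0.45, 0,0,0,0,0,7,0.45, 0,0,0,0,0,7,0.45]'
python3 -m handwheel '[0,0,0,0,0,7,0.45, 0,0,0,0,0,7,0.45, 0,0,0,0,0,7,0.45, 0,0,0,0,0,7,0.45, 0,0,0,0,0,7,0.45, 0,0,0,0,0,7,0.45, 0,0,0,0,0,7,0.45, 0,0,0,0,0,0,0.45]'; python3 go.py 428 74 150 9.9
```

```text
time: 8.43
position: [509.5, -33.3, 140.8]
tool_rot: [-0.001, 0.08, 0.997, -0.002]
force: [-6.5, -4.6, 3.2]
grip_width: 10.3
finger_force: 61.4
time: 8.93
position: [509.5, -33.9, 140.8]
tool_rot: [-0.001, -0.1, 0.995, -0.002]
force: [-5.5, -6.6, 2.4]
grip_width: 10.4
finger_force: 61.5
time: 9.77
position: [510.5, -31.9, 200.3]
tool_rot: [0.001, 0.266, 0.964, 0.0]
force: [0.1, 0.8, -0.4]
grip_width: 38.2
finger_force: 0.0
time: 10.43
position: [510.5, -31.9, 200.2]
tool_rot: [0.0, 0.641, 0.768, 0.0]
force: [-0.2, 0.4, -0.7]
grip_width: 38.6
finger_force: 0.0
t 10.43 shift [119.  -62.2  50.1] n 3 [ 39.7 -20.7  16.7] yaw 10.3 tilt [ 0.001 -0.   ] j [-0.3   0.02  1.81  0.    1.31 -0.48]
turn z 0.4 or 0.4
```

```bash
python3 -m handwheel '[29.8,-15.5,0,0,0,0,0.35, 29.8,-15.5,0,0,0,0,0.35, 29.8,-15.5,0,0,0,0,0.35, 29.8,-15.7,0,0,0,0.4,0.35, 0,0,0,0,0,0,0.35, 0,0,0,0,0,0,0.35]'; python3 go.py 428 74 95 9.9
python3 - <<'E'
from h import *
p=snap("scene","s1");crop(p,230,150,430,280,"s1c",4)
q=snap("top","t1")
E
```

```text
time: 10.93
position: [426.9, 74.9, 200.2]
tool_rot: [0.001, 0.64, 0.768, 0.0]
force: [0.8, -0.8, -0.4]
grip_width: 30.0
finger_force: 0.0
t 10.93 shift [ -1.    0.7 105.2] n 3 [-0.3  0.2 35.1] yaw 10.4 tilt [ 0.001 -0.   ] j [-0.11 -0.2   2.01 -0.    1.33 -0.29]
turn z 0.5 or 0.5
```

View pics/t1.png

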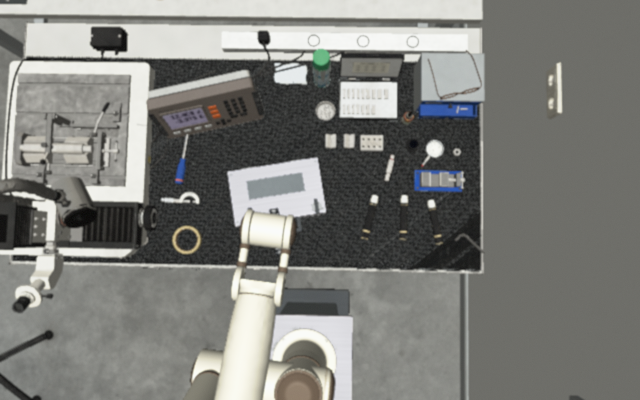

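Right wing is now fore-aft at (316,207); the left one is mostly hidden by the wrist. Next: grip the handle.

```bash
python3 -m handwheel '[-1,0.7,35,0,0,0,0.35, 0,0,35,0,0,0,0.35, 0,0,25,0,0,0,0.35, 0,0,10,0,0,0,0.35, 0,0,0,0,0,0,0.35, 0,0,0,0,0,0,0, 0,0,0,0,0,0,0, 0,0,0,0,0,0,0, 0,0,0,0,0,0,0]'; python3 go.py 428 74 95 9.9
```

```text
time: 11.78
position: [427.8, 72.2, 96.2]
tool_rot: [-0.0, 0.642, 0.767, -0.001]
force: [-5.8, -3.0, 0.8]
grip_width: 10.0
finger_force: 58.5
t 11.78 shift [1.8 0.5 1.2] n 1 [1.8 0.5 1.2] yaw 10.1 tilt [-0.002 -0.002] j [-0.11 -0.05  2.1  -0.    1.09 -0.29]
turn z 0.2 or 0.2
```

```bash
python3 -c "
import numpy as np
a=np.radians(5.2+np.linspace(0,96,25));y=-219.9*np.cos(a);z=-219.9*np.sin(a)
print(','.join('[%.1f,%.1f]'%t for t in zip(np.diff(y),np.diff(z))))"
```

```text
[1.9,-15.2],[3.0,-15.1],[4.0,-14.8],[5.0,-14.5],[6.0,-14.1],[7.0,-13.7],[8.0,-13.1],[8.8,-12.5],[9.7,-11.9],[10.5,-11.2],[11.3,-10.4],[12.0,-9.6],[12.6,-8.8],[13.2,-7.9],[13.7,-6.9],[14.1,-5.9],[14.5,-4.9],[14.8,-3.9],[15.1,-2.9],[15.2,-1.8],[15.3,-0.7],[15.3,0.3],[15.3,1.4],[15.2,2.5]
```

```bash
python3 -m handwheel '[0,1.9,-15.2,0,0,0,0, 0,3,-15.1,0,0,0,0, 0,4,-14.8,0,0,0,0, 0,5,-14.5,0,0,0,0, 0,6,-14.1,0,0,0,0, 0,7,-13.7,0,0,0,0, 0,8,-13.1,0,0,0,0, 0,8.8,-12.5,0,0,0,0]'; python3 go.py 428 74 95 9.9
```

```text
time: 12.45
position: [468.9, 79.5, 209.2]
tool_rot: [-0.002, 0.642, 0.767, -0.003]
force: [-9.7, -4.0, 0.1]
grip_width: 9.5
finger_force: 58.4
t 12.45 shift [  1.9 -40.4 114.5] n 3 [  0.6 -13.5  38.2] yaw 10.1 tilt [-0.007 -0.003] j [-0.08 -0.08  1.89 -0.    1.34 -0.26]
turn z 0.2 or 0.2
```

```bash
python3 -m handwheel '[0,9.7,-11.9,0,0,0,0, 0,10.5,-11.2,0,0,0,0, 0,11.3,-10.4,0,0,0,0, 0,12,-9.6,0,0,0,0, 0,12.6,-8.8,0,0,0,0, 0,13.2,-7.9,0,0,0,0, 0,13.7,-6.9,0,0,0,0, 0,14.1,-5.9,0,0,0,0]'
python3 -m handwheel '[0,14.5,-4.9,0,0,0,0, 0,14.8,-3.9,0,0,0,0, 0,15.1,-2.9,0,0,0,0, 0,15.2,-1.8,0,0,0,0, 0,15.3,-0.7,0,0,0,0, 0,15.3,0.3,0,0,0,0, 0,15.3,1.4,0,0,0,0, 0,15.2,2.5,0,0,0,0, 0,0,0,0,0,0,0]'; python3 go.py 428 74 95 9.9
```

```text
time: 13.12
position: [567.2, 96.9, 286.5]
tool_rot: [0.002, 0.642, 0.766, 0.0]
force: [-9.2, -2.1, 11.5]
grip_width: 9.2
finger_force: 61.1
time: 13.87
position: [688.9, 118.9, 294.3]
tool_rot: [0.003, 0.642, 0.767, 0.003]
force: [3.3, 0.5, 3.2]
grip_width: 9.3
finger_force: 62.7
t 13.87 shift [   1.7 -266.3  197.1] n 7 [  0.2 -38.   28.2] yaw 10.1 tilt [0.008 0.001] j [-0.    0.45  1.12  0.    1.57 -0.18]
turn z 0.2 or 0.2
```

```bash
python3 -m handwheel '[0,0,0,0,0,0,0.4, 0,0,0,0,0,0,0.4, 0,0,0,0,0,0,0.4, 0,0,-20,0,0,0,0.4, 0,0,-30,0,0,0,0.4, 0,0,-30,0,0,0,0.4]'; python3 go.py 430 -250 370 9.9
```

```text
time: 14.37
position: [684.6, 118.5, 370.3]
tool_rot: [-0.001, 0.642, 0.766, -0.001]
force: [0.6, 0.8, 1.3]
grip_width: 33.9
finger_force: 0.0
t 14.37 shift [-318.4 -315.     1.2] n 8 [-39.8 -39.4   0.1] yaw 10.1 tilt [-0.003 -0.   ] j [-0.    0.44  0.98 -0.    1.72 -0.18]
turn z 0.2 or 0.2
```

```bash
python3 -m handwheel '[-28,-28,0,0,0,0,0.4, -28,-28,0,0,0,0,0.4, -28,-28,0,0,0,0,0.4, -28,-28,0,0,0,0,0.4, -28,-28,0,0,0,0,0.4, -28,-28,0,0,0,0,0.4, -28,-28,0,0,0,0,0.4, -28,-28,0,0,0,0,0.4, -28,-28,0,0,0,0,0.4, -28,-28,0,0,0,0,0.4]'
python3 -m handwheel '[-28,-28,0,0,0,0,0.4, 0,0,0,0,0,0,0.4, 0,0,0,0,0,0,0.4]'; python3 - <<'E'
from h import *
q=snap("top","t2");crop(q,215,120,345,240,"t2c",5)
q=snap("scene","s2");crop(q,225,150,385,270,"s2c",5)
E
```

```text
time: 15.2
position: [457.1, -206.9, 370.7]
tool_rot: [0.0, 0.642, 0.766, -0.0]
force: [-0.2, -0.3, -1.5]
grip_width: 34.1
finger_force: 0.0
time: 15.45
position: [434.9, -239.6, 370.6]
tool_rot: [0.0, 0.644, 0.765, 0.0]
force: [0.2, 0.3, -0.4]
grip_width: 34.0
finger_force: 0.0
```

View pics/t2c.png

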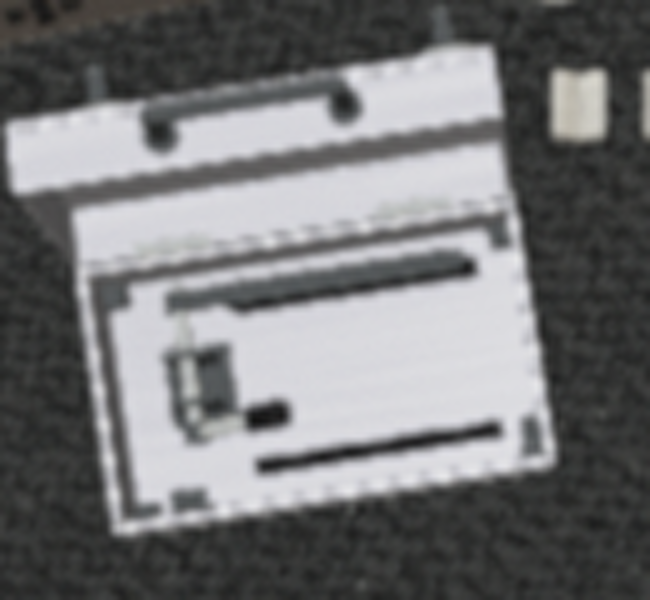

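View pics/s2c.png

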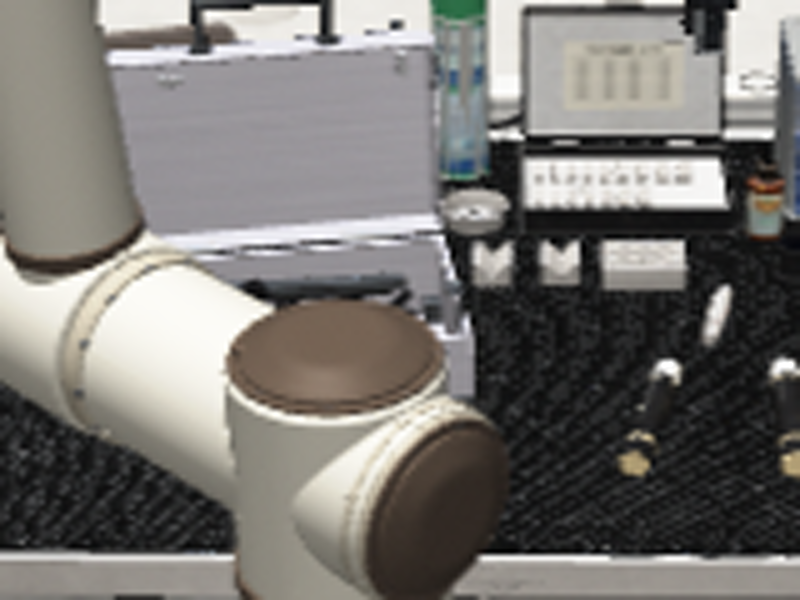

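The panel is upright with its tongues at the top. The black knob is at crop (268,413), and the front rib runs (258,466)–(500,430). The keepers show at the front left and right.

```bash
python3 - <<'E'
from h import *
c=lambda u,v:((u+.5)/5-.5+215,(v+.5)/5-.5+120)
C=np.array([555.8,96.5]);a=np.radians(9.93);R=np.array([[np.cos(a),-np.sin(a)],[np.sin(a),np.cos(a)]])
for n,q,z in(("knob",(268,413),112),("rib l",(258,466),60),("rib r",(500,430),60),("rib2 r",(474,268),60),("FL",(115,533),85),("FR",(557,465),85),("kR",(532,437),120),("kL",(190,500),120)):
    w=ray("top",c(*q),z);print(n,w.round(1),(R.T@(w[:2]-C)).round(1))
def W(x,y):return (C+R@[x,y]).round(1)
print("knob",W(-30,35),"cr",[W(0,y) for y in(-55,0,55)])
E
python3 go.py 520.2 125.8 200 9.9
```

```text
knob [522.4 123.7 112. ] [-28.2  32.5]
rib l [490.8 135.6  60. ] [-57.3  49.7]
rib r [517.6 -24.6  60. ] [ -58.5 -112.7]
rib2 r [625.5  -5.1  60. ] [  51.2 -112.1]
FL [444.  224.9  85. ] [-88.  145.7]
FR [493.7 -62.9  85. ] [ -88.6 -146.3]
kR [509.5 -46.7 120. ] [ -70.3 -133.1]
kL [465.2 171.2 120. ] [-76.4  89.2]
knob [520.2 125.8] cr [array([565.3,  42.3]), array([555.8,  96.5]), array([546.3, 150.7])]
t 15.55 shift [343.3 146.1 170.7] n 9 [38.1 16.2 19. ] yaw 10.1 tilt [0.001 0.   ] j [-0.74 -0.1   1.59  0.    1.65 -0.92]
turn z 0.2 or 0.2
```

```bash
python3 -m handwheel '[34.3,14.6,17,0,0,0,0.4, 34.3,14.6,17,0,0,0,0.4, 34.3,14.6,17,0,0,0,0.4, 34.3,14.6,17,0,0,0,0.4, 34.3,14.6,17,0,0,0,0.4, 34.3,14.6,17,0,0,0,0.4, 34.3,14.6,17,0,0,0,0.4, 34.3,14.6,17,0,0,0,0.4, 34.3,14.6,17,0,0,0,0.4, 34.3,14.6,17,0,0,0,0.4]'
python3 -m handwheel '[0,0,0,0,0,0,0.4, 0,0,0,0,0,0,0.4]'
python3 go.py 520.5 125 96 9.9
python3 -c "
import numpy as np
a=np.radians(np.linspace(38,137,13));y=65*np.cos(a);z=-65*np.sin(a)
print(','.join('[%.1f,%.1f]'%t for t in zip(np.diff(y),np.diff(z))))"
```

```text
time: 16.38
position: [519.7, 128.8, 199.8]
tool_rot: [0.0, 0.641, 0.767, 0.0]
force: [0.7, -0.9, 1.7]
grip_width: 33.9
finger_force: 0.0
time: 16.55
position: [518.7, 128.2, 198.9]
tool_rot: [-0.001, 0.64, 0.768, -0.001]
force: [-0.7, -1.1, 0.0]
grip_width: 34.2
finger_force: 0.0
t 16.55 shift [ -3.6   1.5 102.9] n 3 [-1.2  0.5 34.3] yaw 10.4 tilt [-0.003  0.   ] j [ 0.02  0.08  1.75  0.    1.32 -0.17]
turn z 0.5 or 0.5
[-6.3,-6.9],[-7.2,-6.0],[-8.0,-4.9],[-8.6,-3.7],[-9.0,-2.4],[-9.3,-1.1],[-9.3,0.3],[-9.2,1.6],[-8.9,2.9],[-8.4,4.2],[-7.7,5.3],[-6.9,6.4]
```

```bash
python3 -m handwheel '[-3.6,1.5,34,0,0,0,0.4, 0,0,34,0,0,0,0.4, 0,0,24,0,0,0,0.4, 0,0,11,0,0,0,0.4, 0,0,0,0,0,0,0, 0,0,0,0,0,0,0, 0,0,0,0,0,0,0, 0,0,0,0,0,0,0, 0,0,0,0,0,0,0]'; python3 go.py 520.5 125 96 9.9
```

```text
time: 17.3
position: [521.1, 121.5, 97.4]
tool_rot: [-0.001, 0.642, 0.766, -0.001]
force: [-6.0, -0.2, -7.3]
grip_width: 16.7
finger_force: 61.1
t 17.3 shift [3.5 0.  1.4] n 1 [3.5 0.  1.4] yaw 10.1 tilt [-0.002 -0.   ] j [ 0.    0.2   1.83 -0.    1.11 -0.17]
turn z 0.2 or 0.2
```

Gripped (16.7 ≈ 18 mm). Swing over.

```bash
python3 -m handwheel '[6.3,0,-6.9,0,0,0,0, 7.2,0,-6,0,0,0,0, 8,0,-4.9,0,0,0,0, 8.6,0,-3.7,0,0,0,0, 9,0,-2.4,0,0,0,0, 9.3,0,-1.1,0,0,0,0]'
python3 -m handwheel '[9.3,0,0.3,0,0,0,0, 9.2,0,1.6,0,0,0,0, 8.9,0,2.9,0,0,0,0, 8.4,0,4.2,0,0,0,0, 7.7,0,5.3,0,0,0,0, 6,0,5.5,0,0,0,0, 0,0,0,0,0,0,0]'; python3 go.py 520.5 125 96 9.9
```

```text
time: 17.8
position: [512.7, 168.5, 123.2]
tool_rot: [0.0, 0.642, 0.767, -0.002]
force: [-6.8, -9.0, -8.9]
grip_width: 16.5
finger_force: 58.6
time: 18.38
position: [503.4, 221.6, 106.4]
tool_rot: [-0.002, 0.642, 0.767, 0.0]
force: [-18.5, 2.6, 15.1]
grip_width: 15.9
finger_force: 59.0
t 18.38 shift [-98.2  -0.2  10. ] n 3 [-32.7  -0.1   3.3] yaw 10.1 tilt [-0.003  0.004] j [0.19 0.23 1.78 0.   1.14 0.01]
turn z 0.2 or 0.2
```

```bash
cat >> h.py <<'E'
def tubes(p,z=12.5,roi=(345,160,455,262)):
    x0,y0,x1,y1=roi;k=4
    q=cv2.resize(p[y0:y1,x0:x1],None,fx=k,fy=k,interpolation=cv2.INTER_CUBIC)
    h=cv2.cvtColor(q,cv2.COLOR_BGR2HSV).astype(int);H,S,V=h[:,:,0],h[:,:,1],h[:,:,2]
    wh=((V>170)&(S<40)).astype(np.uint8);br=((V>95)&(S>50)&(H>8)&(H<35)).astype(np.uint8)
    n,l,st,ce=cv2.connectedComponentsWithStats(wh);out=[]
    by,bx=np.nonzero(br)
    for i in range(1,n):
        if not 900<st[i,4]<4500: continue
        dd=np.hypot(bx-ce[i][0],by-ce[i][1]);s=(dd<k*50)&(np.abs(bx-ce[i][0])<k*16)&(by>ce[i][1])
        if s.sum()<60: continue
        yy,xx=np.nonzero(l==i);P=np.c_[np.r_[xx,bx[s]],np.r_[yy,by[s]]].astype(float)
        B=P[len(xx):].mean(0);d=B-ce[i];d/=np.linalg.norm(d)
        t=(P-ce[i])@d
        E=[ce[i]+d*v for v in(t.min(),t.max())]
        A,Bq=[ray("top",((e[0]+.5)/k-.5+x0,(e[1]+.5)/k-.5+y0),z) for e in E]
        D=A-Bq;out.append((((A+Bq)/2)[:2].round(1),np.linalg.norm(D).round(1),np.degrees(np.arctan2(D[1],D[0])).round(1)))
    return out
E
python3 -c "
from h import *
for t in tubes(cv2.imread('pics/top0.png')):print(t)"
python3 -m handwheel '[0,0,0,0,0,0,0.4, 0,0,0,0,0,0,0.4, 0,0,0,0,0,0,0.4, 0,0,-25,0,0,0,0.4, 0,0,-35,0,0,0,0.4, 0,0,-35,0,0,0,0.4, 0,0,-35,0,0,0,0.4, 0,0,0,0,0,0,0.4]'
python3 - <<'E'
from h import *
p=snap("top","t3");crop(p,210,120,460,270,"t3c",3)
for t in tubes(p):print(t)
E
```

```text
time: 19.05
position: [510.6, 219.2, 243.3]
tool_rot: [0.006, 0.642, 0.766, 0.007]
force: [0.2, 0.2, 0.9]
grip_width: 34.5
finger_force: 0.0
```

View pics/t3c.png

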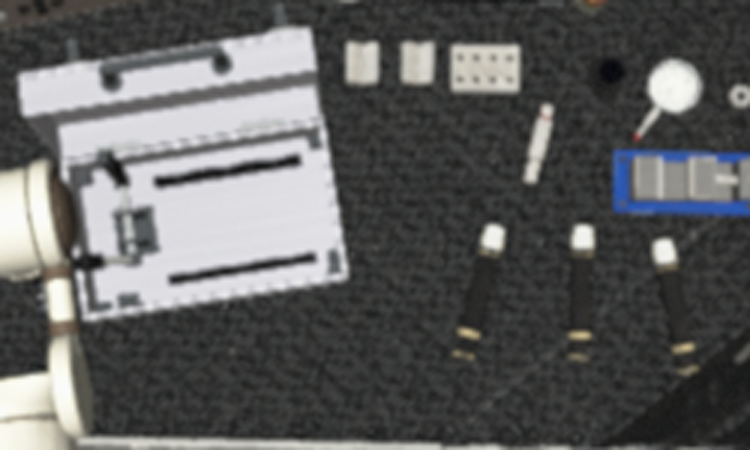

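The clamp is open: knob at left (90,262), arm upright at (115,170), cradles free. The tubes look unmoved, at (480,290), (581,290) and (675,305). I'll fix the detector.

```bash
sed -i 's/900<st\[i,4\]<4500/450<st[i,4]<2500/; s/(V>170)&(S<40)/(V>150)\&(S<50)/; s/V>95)&(S>50)/V>80)\&(S>45)/' h.py
python3 -c "
from h import *
for f in('top0','t3'):
  for t in tubes(cv2.imread(f'pics/{f}.png')):print(f,t)"; python3 go.py 487 -325 100 88
```

```text
top0 (array([ 604.6, -272.6]), np.float64(158.9), np.float64(-2.7))
top0 (array([ 579. , -417.4]), np.float64(129.3), np.float64(6.0))
top0 (array([ 579.2, -442.2]), np.float64(141.2), np.float64(-16.5))
top0 (array([ 486., -210.]), np.float64(156.5), np.float64(-13.8))
top0 (array([ 487.3, -325.4]), np.float64(153.1), np.float64(-1.3))
top0 (array([ 473.5, -431.3]), np.float64(154.7), np.float64(11.6))
t3 (array([ 605.3, -275.5]), np.float64(155.9), np.float64(0.9))
t3 (array([ 579.7, -412.2]), np.float64(133.2), np.float64(10.5))
t3 (array([ 576.5, -448.7]), np.float64(143.2), np.float64(-22.6))
t3 (array([ 486.1, -210. ]), np.float64(156.7), np.float64(-13.8))
t3 (array([ 486.9, -325.2]), np.float64(153.9), np.float64(-1.4))
t3 (array([ 473.6, -431.3]), np.float64(154.9), np.float64(11.5))
t 19.1 shift [-531.7 -118.6  137.7] n 14 [-38.   -8.5   9.8] yaw 10.0 tilt [0.014 0.003] j [0.19 0.09 1.66 0.   1.38 0.01]
turn z -78.0 or -78.0
```

```bash
python3 go.py 486 -209.5 230 77
```

```text
t 19.1 shift [-417.8  -97.6    8. ] n 11 [-38.   -8.9   0.7] yaw 10.0 tilt [0.014 0.003] j [0.19 0.09 1.66 0.   1.38 0.01]
turn z -67.0 or -67.0
```

```bash
python3 -m handwheel '[-38,-8.9,0,0,0,0,0.6, -38,-8.9,0,0,0,0,0.6, -38,-8.9,0,0,0,0,0.6, -38,-8.9,0,0,0,0,0.6, -38,-8.9,0,0,0,0,0.6, -38,-8.9,0,0,0,0,0.6, -38,-8.9,0,0,0,0,0.6, -38,-8.9,0,0,0,0,0.6, -38,-8.9,0,0,0,0,0.6, -38,-8.9,0,0,0,0,0.6]'
python3 -m handwheel '[-38,-8.9,0,0,0,0,0.6, 0,0,20,0,0,-7,0.6, 0,0,20,0,0,-7,0.6, 0,0,20,0,0,-7,0.6, 0,0,20,0,0,-7,0.6, 0,0,20,0,0,-7,0.6, 0,0,0,0,0,-7,0.6, 0,0,0,0,0,-7,0.6, 0,0,0,0,0,-7,0.6, 0,0,0,0,0,-7,0.6]'
python3 -m handwheel '[0,0,0,0,0,-4,0.6, 0,0,0,0,0,0,0.6, 0,0,0,0,0,0,0.6]'; python3 go.py 486 -209.5 2 77
```

```text
time: 19.93
position: [483.7, -173.9, 232.7]
tool_rot: [0.001, 0.643, 0.766, 0.0]
force: [0.6, -0.6, 0.2]
grip_width: 51.2
finger_force: 0.0
time: 20.77
position: [481.9, -210.9, 132.3]
tool_rot: [0.0, 0.145, 0.989, 0.0]
force: [0.4, 0.4, 0.8]
grip_width: 51.6
finger_force: 0.0
time: 21.02
position: [481.9, -210.9, 132.5]
tool_rot: [0.0, 0.114, 0.993, -0.0]
force: [-1.2, 0.2, 0.0]
grip_width: 51.0
finger_force: 0.0
t 21.02 shift [ -3.6   2.3 130.5] n 4 [-0.9  0.6 32.6] yaw 76.9 tilt [ 0. -0.] j [-0.64  0.13  1.83  0.    1.18 -1.99]
turn z -0.1 or -0.1
```

```bash
python3 -m handwheel '[-3.6,2.3,35,0,0,0,0.6, 0,0,35,0,0,0,0.6, 0,0,30,0,0,0,0.6, 0,0,20,0,0,0,0.6, 0,0,9,0,0,0,0.6, 0,0,0,0,0,0,0, 0,0,0,0,0,0,0, 0,0,0,0,0,0,0, 0,0,0,0,0,0,0, 0,0,0,0,0,0,0]'; python3 go.py 486 -209.5 2 77
```

```text
time: 21.85
position: [486.6, -210.0, 5.0]
tool_rot: [0.001, 0.113, 0.994, -0.001]
force: [0.9, -0.1, -1.0]
grip_width: 23.0
finger_force: 58.8
t 21.85 shift [0.7 0.3 3. ] n 1 [0.7 0.3 3. ] yaw 77.0 tilt [ 0.002 -0.002] j [-0.64  0.34  1.87  0.    0.92 -1.98]
turn z 0.0 or 0.0
```

```bash
python3 -m handwheel '[0,0,-25,0,0,0,0, 0,0,-35,0,0,0,0, 0,0,-35,0,0,0,0, 0,0,-35,0,0,0,0, 0,0,-35,0,0,-7,0, 0,0,-10,0,0,-7,0, 0,0,0,0,0,-7,0, 0,0,0,0,0,-2,0, 0,0,0,0,0,0,0]'; python3 go.py 546.3 150.7 180 99.9
```

```text
time: 22.6
position: [486.0, -209.5, 179.7]
tool_rot: [0.001, -0.088, 0.996, -0.001]
force: [-0.5, 0.4, -1.0]
grip_width: 22.9
finger_force: 59.1
t 22.6 shift [-122.5  344.    -0.6] n 9 [-13.6  38.2  -0.1] yaw 100.1 tilt [ 0.002 -0.001] j [-0.64  0.08  1.78  0.    1.27 -2.38]
turn z 0.2 or 0.2
```

```bash
python3 -m handwheel '[-12.2,34.4,0,0,0,0,0, -12.2,34.4,0,0,0,0,0, -12.2,34.4,0,0,0,0,0, -12.2,34.4,0,0,0,0,0, -12.2,34.4,0,0,0,0,0, -12.2,34.4,0,0,0,0,0, -12.2,34.4,0,0,0,0,0, -12.2,34.4,0,0,0,0,0, -12.2,34.4,0,0,0,0,0, -12.2,34.4,0,0,0,0,0]'
python3 -m handwheel '[0,0,0,0,0,0,0, 0,0,0,0,0,0,0, 0,0,0,0,0,0,0]'; python3 go.py 546.3 150.7 38 99.9
```

```text
time: 23.43
position: [545.7, 152.6, 178.9]
tool_rot: [0.0, -0.087, 0.996, -0.0]
force: [1.3, -0.6, -0.6]
grip_width: 22.7
finger_force: 59.2
time: 23.68
position: [545.5, 150.5, 178.5]
tool_rot: [-0.0, -0.087, 0.996, -0.0]
force: [-0.6, 0.4, -0.5]
grip_width: 22.7
finger_force: 59.3
t 23.68 shift [ -0.9   0.2 140.5] n 4 [-0.2  0.  35.1] yaw 100.0 tilt [-0.    -0.001] j [ 0.06  0.18  1.68 -0.    1.28 -1.69]
turn z 0.1 or 0.1
```

```bash
python3 -m handwheel '[-0.9,0,30,0,0,0,0, 0,0,30,0,0,0,0, 0,0,30,0,0,0,0, 0,0,25,0,0,0,0, 0,0,10,0,0,0,0, 0,0,5,0,0,0,0, 0,0,0,0,0,0,0]'; python3 go.py 546.3 150.7 38 99.9
```

```text
time: 24.27
position: [549.9, 150.0, 50.7]
tool_rot: [0.003, -0.086, 0.996, 0.001]
force: [3.7, 3.5, 1.6]
grip_width: 22.5
finger_force: 72.3
t 24.27 shift [ 3.5  1.3 12.7] n 1 [ 3.5  1.3 12.7] yaw 99.9 tilt [0.007 0.002] j [ 0.05  0.35  1.75  0.    1.03 -1.69]
turn z -0.0 or -0.0
```

```bash
python3 -m handwheel '[0,0,4,0,0,0,0, 0,0,4,0,0,0,0, 0,0,2,0,0,0,0, 0,0,0,0,0,0,0]'; python3 go.py 546.3 150.7 38 99.9
```

```text
time: 24.6
position: [550.1, 153.0, 46.7]
tool_rot: [0.003, -0.085, 0.996, 0.003]
force: [-17.6, 10.3, 44.6]
grip_width: 22.3
finger_force: 73.7
t 24.6 shift [ 4.2 -1.7  8.7] n 1 [ 4.2 -1.7  8.7] yaw 99.8 tilt [0.006 0.006] j [ 0.06  0.36  1.75  0.01  1.03 -1.69]
turn z -0.1 or -0.1
```

```bash
python3 -m handwheel '[0,0,-10,0,0,0,0, 0,0,-10,0,0,0,0, 0,0,0,0,0,0,0]'; python3 go.py 546.3 150.7 65 99.9; python3 - <<'E'
from h import *
c=lambda u,v:((u+.5)/5-.5+215,(v+.5)/5-.5+120)
C=np.array([555.8,96.5]);a=np.radians(9.93);R=np.array([[np.cos(a),-np.sin(a)],[np.sin(a),np.cos(a)]])
for q in((235,345),(240,405),(195,350),(205,440),(230,415)):print(q,(R.T@(ray("top",c(*q),66)[:2]-C)).round(1))
p=snap("top","t4");crop(p,220,140,350,240,"t4c",6)
E
```

```text
time: 24.85
position: [549.8, 149.5, 61.8]
tool_rot: [0.004, -0.086, 0.996, -0.0]
force: [6.7, 1.4, 3.8]
grip_width: 22.3
finger_force: 73.2
t 24.85 shift [ 3.2  1.8 -3.3] n 1 [ 3.2  1.8 -3.3] yaw 99.9 tilt [0.007 0.   ] j [ 0.05  0.33  1.75 -0.    1.05 -1.69]
turn z -0.0 or -0.0
(235, 345) [24.2 52.5]
(240, 405) [-15.9  55. ]
(195, 350) [25.  79.2]
(205, 440) [-35.3  81.3]
(230, 415) [-21.4  62.5]
```

View pics/t4c.png

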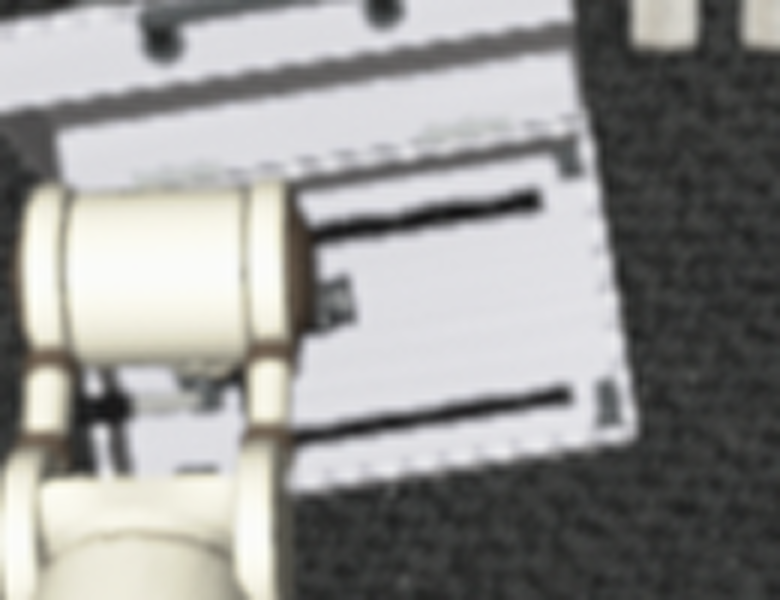

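```bash
python3 -m handwheel '[0,0,-35,0,0,0,0, 0,0,-35,0,0,0,0, 0,0,-35,0,0,0,0, 0,0,-30,0,0,0,0, 11,-34.4,0,0,0,0,0, 11,-34.4,0,0,0,0,0, 11,-34.4,0,0,0,0,0, 11,-34.4,0,0,0,0,0, 11,-34.4,0,0,0,0,0, 11,-34.4,0,0,0,0,0]'
python3 -m handwheel '[11,-34.4,0,0,0,7,0, 0,0,0,0,0,7,0, 0,0,0,0,0,7,0, 0,0,0,0,0,7,0, 0,0,0,0,0,7,0, 0,0,0,0,0,7,0, 0,0,0,0,0,7,0, 0,0,0,0,0,7,0, 0,0,0,0,0,7,0, 0,0,0,0,0,7,0]'
python3 -m handwheel '[0,0,0,0,0,7,0, 0,0,0,0,0,7,0, 0,0,0,0,0,7,0, 0,0,0,0,0,7,0, 0,0,0,0,0,0,0]'
python3 go.py 500 -100 190 0
python3 - <<'E'
from h import *
s=observe();p=snap("scene","s5");u=proj("scene",s["position"]).astype(int);print(u)
x,y=max(0,u[0]-65),max(0,u[1]-60);print(x,y);crop(p,x,y,x+130,y+90,"s5c",6)
p=snap("top","t5");u=proj("top",s["position"]);print(u)
E
```

```text
time: 25.73
position: [515.9, -66.1, 192.5]
tool_rot: [-0.001, -0.087, 0.996, 0.0]
force: [0.2, -1.0, -1.1]
grip_width: 22.7
finger_force: 68.4
time: 26.57
position: [511.4, -100.2, 192.3]
tool_rot: [-0.002, 0.503, 0.864, -0.0]
force: [-0.3, -0.6, -1.1]
grip_width: 22.5
finger_force: 68.3
time: 26.98
position: [511.6, -100.2, 192.4]
tool_rot: [-0.001, 0.696, 0.718, -0.001]
force: [-0.3, 0.7, -0.7]
grip_width: 22.5
finger_force: 68.3
t 26.98 shift [  0.5 -11.6   2.5] n 1 [  0.5 -11.6   2.5] yaw 1.8 tilt [-0.003  0.001] j [-0.43  0.05  1.79 -0.    1.3  -0.46]
turn z 1.8 or 1.8
[327 192]
262 132
[338.2221298  205.11264629]
```

View pics/s5c.png

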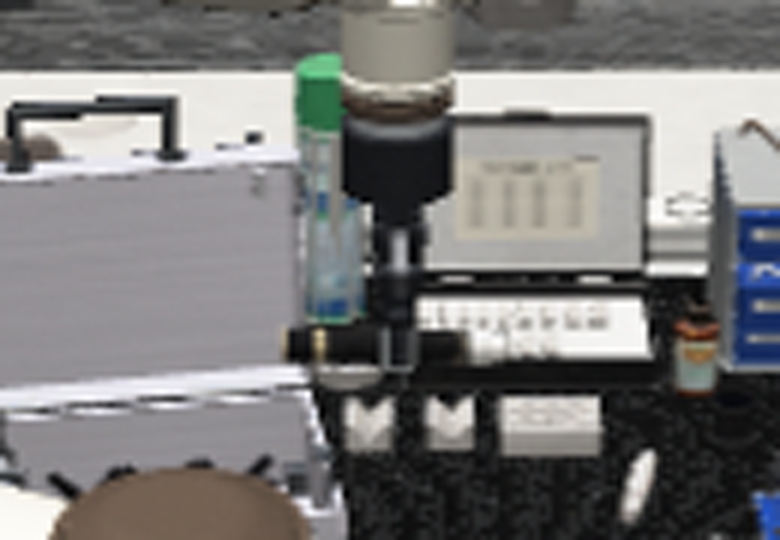

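The tube is level and centred in the jaws, ends at crop (284,345) and (510,348). The stop at cradle 2 was probably the outer finger meeting the clamp's base block, so I'll fill cradle 1 first as a test.

```bash
python3 - <<'E'
from h import *
C=np.array([555.8,96.5]);a=np.radians(9.93);R=np.array([[np.cos(a),-np.sin(a)],[np.sin(a),np.cos(a)]])
c=lambda u,v:((u+.5)/3-.5+210,(v+.5)/3-.5+120)
for n,q,z in(("knob",(90,262),110),("armtip",(105,157),200),("armbase",(124,183),75),("blkTR",(155,207),40),("blkBR",(157,250),40),("blkL",(133,210),40),("frameBL",(118,262),66)):
    print(n,(R.T@(ray("top",c(*q),z)[:2]-C)).round(1))
E
python3 -m handwheel '[0,0,0,0,0,-7,0, 0,0,0,0,0,-7,0, 0,0,0,0,0,-7,0, 0,0,0,0,0,-7,0, 0,0,0,0,0,-7,0, 0,0,0,0,0,-7,0, 0,0,0,0,0,-7,0, 0,0,0,0,0,-7,0, 0,0,0,0,0,-7,0, 0,0,0,0,0,-7,0]'
python3 -m handwheel '[0,0,0,0,0,-7,0, 0,0,0,0,0,-7,0, 0,0,0,0,0,-7,0, 0,0,0,0,0,-7,0, 0,0,0,0,0,0,0]'
python3 go.py 555.8 96.5 180 99.9
```

```text
knob [-29.1 126.1]
armtip [66.7 81.2]
armbase [54.7 82.3]
blkTR [27.2 56.3]
blkBR [-21.1  61.1]
blkL [27.7 81.3]
frameBL [-29.9 102.6]
time: 27.92
position: [512.4, -99.9, 193.2]
tool_rot: [-0.001, 0.152, 0.988, 0.0]
force: [0.4, -0.2, -1.8]
grip_width: 22.8
finger_force: 68.3
time: 28.33
position: [512.4, -99.9, 193.2]
tool_rot: [-0.0, -0.09, 0.996, 0.0]
force: [0.3, -0.5, -1.6]
grip_width: 22.9
finger_force: 68.3
t 28.33 shift [-78.  185.4  13.2] n 5 [-15.6  37.1   2.6] yaw 100.4 tilt [-0.001  0.   ] j [-0.42  0.05  1.79 -0.    1.3  -2.18]
turn z 0.5 or 0.5
```

```bash
python3 -m handwheel '[-13,30.9,0,0,0,0,0, -13,30.9,0,0,0,0,0, -13,30.9,0,0,0,0,0, -13,30.9,0,0,0,0,0, -13,30.9,0,0,0,0,0, -13,30.9,0,0,0,0.5,0, 0,0,0,0,0,0,0, 0,0,0,0,0,0,0]'; python3 go.py 555.8 96.5 60 99.9; python3 -m handwheel '[0,0,35,0,0,0,0, 0,0,35,0,0,0,0, 0,0,30,0,0,0,0, 0,0,20,0,0,0,0, 0,0,10,0,0,0,0, 0,0,0,0,0,0,0]';python3 go.py 555.8 96.5 36 99.9
```

```text
time: 29.0
position: [557.0, 97.8, 193.2]
tool_rot: [-0.0, -0.084, 0.996, -0.0]
force: [-0.8, -0.4, -1.3]
grip_width: 22.4
finger_force: 68.3
t 29.0 shift [  1.3  -1.1 133.2] n 4 [ 0.3 -0.3 33.3] yaw 99.6 tilt [-0.001 -0.   ] j [-0.04  0.17  1.67 -0.    1.31 -1.78]
turn z -0.3 or -0.3
time: 29.5
position: [555.1, 95.5, 60.9]
tool_rot: [-0.003, -0.082, 0.997, 0.0]
force: [-0.4, -0.5, -0.7]
grip_width: 22.7
finger_force: 68.3
t 29.5 shift [-1.   0.9 24.9] n 1 [-1.   0.9 24.9] yaw 99.4 tilt [-0.006 -0.   ] j [-0.04  0.33  1.76 -0.    1.06 -1.78]
turn z -0.5 or -0.5
```

Here the descent is free (no forces). Continue down in small steps.

```bash
python3 -m handwheel '[0,0,6,0,0,-0.5,0, 0,0,6,0,0,0,0, 0,0,4,0,0,0,0, 0,0,0,0,0,0,0]';python3 -m handwheel '[0,0,3,0,0,0,0, 0,0,3,0,0,0,0, 0,0,0,0,0,0,0]'; python3 go.py 555.8 96.5 36 99.9
```

```text
time: 29.83
position: [559.3, 96.1, 51.3]
tool_rot: [0.002, -0.088, 0.996, -0.001]
force: [-6.5, -0.4, 16.3]
grip_width: 22.8
finger_force: 70.4
time: 30.08
position: [559.7, 96.1, 50.5]
tool_rot: [0.001, -0.088, 0.996, -0.001]
force: [-26.1, -1.7, 52.4]
grip_width: 22.7
finger_force: 74.4
t 30.08 shift [ 3.8  1.1 14.5] n 1 [ 3.8  1.1 14.5] yaw 100.1 tilt [ 0.002 -0.002] j [-0.04  0.35  1.76 -0.    1.04 -1.79]
turn z 0.2 or 0.2
```

Contact is on a rib peak: the ribs span case y ≈ -113 to 50, so the cradles are not centred on the case. I'll measure the rib ends.

```bash
python3 -m handwheel '[0,0,-15,0,0,0,0, 0,0,-25,0,0,0,0, 0,0,0,0,0,0,0]'; python3 - <<'E'
from h import *
C=np.array([555.8,96.5]);a=np.radians(9.93);R=np.array([[np.cos(a),-np.sin(a)],[np.sin(a),np.cos(a)]])
p=cv2.imread("pics/t3.png");g=cv2.cvtColor(p,cv2.COLOR_BGR2GRAY)
for x in(-56,56):
    o=[]
    for y in range(-130,80):
        best=255
        for dx in(-4,0,4):
            w=C+R@[x+dx,y];u=proj("top",[*w,48]);best=min(best,cv2.getRectSubPix(g,(1,1),(float(u[0]),float(u[1])))[0,0])
        o.append(int(best))
    o=np.array(o);d=np.where(o<110)[0]-130;print(x,d.min(),d.max(),list(o[::6]))
E
python3 go.py 555.8 96.5 36 99.9
```

```text
time: 30.33
position: [561.7, 96.4, 87.7]
tool_rot: [0.005, -0.088, 0.996, -0.001]
force: [1.1, 0.2, -0.5]
grip_width: 22.8
finger_force: 68.4
-56 -130 50 [np.int64(107), np.int64(200), np.int64(212), np.int64(110), np.int64(53), np.int64(53), np.int64(48), np.int64(72), np.int64(70), np.int64(53), np.int64(44), np.int64(52), np.int64(50), np.int64(41), np.int64(48), np.int64(62), np.int64(66), np.int64(59), np.int64(63), np.int64(53), np.int64(41), np.int64(52), np.int64(56), np.int64(47), np.int64(46), np.int64(67), np.int64(73), np.int64(57), np.int64(44), np.int64(52), np.int64(92), np.int64(201), np.int64(221), np.int64(221), np.int64(220)]
56 -111 51 [np.int64(199), np.int64(212), np.int64(214), np.int64(110), np.int64(46), np.int64(46), np.int64(48), np.int64(57), np.int64(55), np.int64(39), np.int64(46), np.int64(41), np.int64(44), np.int64(40), np.int64(47), np.int64(44), np.int64(44), np.int64(56), np.int64(44), np.int64(45), np.int64(40), np.int64(51), np.int64(46), np.int64(43), np.int64(43), np.int64(52), np.int64(51), np.int64(33), np.int64(39), np.int64(41), np.int64(83), np.int64(195), np.int64(219), np.int64(219), np.int64(215)]
t 30.33 shift [ 6.3  1.3 51.6] n 2 [ 3.2  0.6 25.8] yaw 100.1 tilt [ 0.011 -0.   ] j [-0.04  0.29  1.74  0.    1.1  -1.79]
turn z 0.2 or 0.2
```

```bash
python3 -m handwheel '[0,0,0,0,0,0,0, 0,0,0,0,0,0,0]'; python3 go.py 551.5 121.1 70 99.9
```

```text
time: 30.5
position: [557.3, 96.4, 81.4]
tool_rot: [0.0, -0.088, 0.996, -0.0]
force: [-0.0, 0.0, -1.3]
grip_width: 22.5
finger_force: 68.3
t 30.5 shift [ 1.4 25.3 11.4] n 1 [ 1.4 25.3 11.4] yaw 100.1 tilt [ 0. -0.] j [-0.04  0.3   1.75 -0.    1.1  -1.79]
turn z 0.2 or 0.2
```

```bash
python3 -m handwheel '[1.4,13,0,0,0,0,0, 0,12.3,0,0,0,0,0, 0,0,12,0,0,0,0, 0,0,10,0,0,0,0, 0,0,0,0,0,0,0, 0,0,0,0,0,0,0]'; python3 go.py 551.5 121.1 36 99.9
python3 -m handwheel '[0,0,5,0,0,0,0, 0,0,5,0,0,0,0, 0,0,4,0,0,0,0, 0,0,0,0,0,0,0, 0,0,0,0,0,0,0]'; python3 go.py 551.5 121.1 36 99.9
```

```text
time: 31.0
position: [550.1, 121.2, 57.8]
tool_rot: [-0.002, -0.088, 0.996, 0.0]
force: [-0.6, -0.3, -0.3]
grip_width: 22.4
finger_force: 68.3
t 31.0 shift [-1.4 -0.3 21.8] n 1 [-1.4 -0.3 21.8] yaw 100.1 tilt [-0.003 -0.   ] j [ 0.    0.33  1.76 -0.    1.05 -1.74]
turn z 0.2 or 0.2
time: 31.42
position: [551.3, 121.0, 45.3]
tool_rot: [-0.0, -0.088, 0.996, 0.0]
force: [0.7, 0.6, -1.1]
grip_width: 22.3
finger_force: 68.3
t 31.42 shift [-0.2  0.1  9.3] n 1 [-0.2  0.1  9.3] yaw 100.0 tilt [-0.001 -0.   ] j [ 0.    0.35  1.76 -0.    1.03 -1.74]
turn z 0.1 or 0.1
```

Free at 45 mm now. Lower until contact.

```bash
python3 -m handwheel '[0,0,3,0,0,0,0, 0,0,2,0,0,0,0, 0,0,0,0,0,0,0]'; python3 -m handwheel '[0,0,2,0,0,0,0, 0,0,0,0,0,0,0]'; python3 -m handwheel '[0,0,2,0,0,0,0, 0,0,0,0,0,0,0]'; python3 go.py 551.5 121.1 36 99.9
```

```text
time: 31.67
position: [551.2, 121.1, 40.2]
tool_rot: [-0.0, -0.088, 0.996, 0.0]
force: [0.1, 0.4, -1.1]
grip_width: 22.7
finger_force: 68.3
time: 31.83
position: [551.3, 121.1, 38.3]
tool_rot: [-0.0, -0.088, 0.996, 0.0]
force: [-0.2, -1.0, -0.4]
grip_width: 22.8
finger_force: 68.3
time: 32.0
position: [551.8, 121.1, 36.6]
tool_rot: [0.0, -0.088, 0.996, -0.0]
force: [-0.4, -0.1, 0.3]
grip_width: 22.8
finger_force: 68.4
t 32.0 shift [0.3 0.1 0.6] n 1 [0.3 0.1 0.6] yaw 100.1 tilt [ 0.001 -0.   ] j [ 0.    0.36  1.77 -0.    1.01 -1.74]
turn z 0.2 or 0.2
```

```bash
python3 -m handwheel '[0,0,2,0,0,0,0, 0,0,0,0,0,0,0]'; python3 -m handwheel '[0,0,2,0,0,0,0, 0,0,0,0,0,0,0]'; python3 go.py 551.5 121.1 36 99.9
```

```text
time: 32.17
position: [552.2, 120.6, 35.3]
tool_rot: [0.001, -0.088, 0.996, -0.0]
force: [-0.9, -2.4, 3.4]
grip_width: 22.7
finger_force: 68.9
time: 32.33
position: [552.6, 120.2, 34.5]
tool_rot: [0.001, -0.088, 0.996, -0.001]
force: [-4.6, -4.7, 11.9]
grip_width: 22.8
finger_force: 69.8
t 32.33 shift [ 0.9  1.1 -1.5] n 1 [ 0.9  1.1 -1.5] yaw 100.1 tilt [ 0.001 -0.002] j [ 0.    0.37  1.77 -0.    1.01 -1.74]
turn z 0.2 or 0.2
```

```bash
python3 -m handwheel '[0,0,0,0,0,0,0.36, 0,0,0,0,0,0,0.36, 0,0,0,0,0,0,0.36, 0,0,-25,0,0,0,0.36, 0,0,-35,0,0,0,0.36, 0,0,-35,0,0,0,0.36, 0,0,-35,0,0,0,0.5, 0,0,-20,0,0,0,0.6, 0,0,0,0,0,0,0.6]'
python3 - <<'E'
from h import *
p=snap("top","t6")
for t in tubes(p):
    if t[0][0]<540:print(t)
E
python3 go.py 487 -325 183 88.6
```

```text
time: 33.08
position: [554.8, 121.4, 188.5]
tool_rot: [0.005, -0.088, 0.996, -0.0]
force: [0.7, 0.4, 1.1]
grip_width: 51.5
finger_force: 0.0
(array([ 487.3, -325.4]), np.float64(153.1), np.float64(-1.3))
(array([ 473.8, -431.2]), np.float64(154.4), np.float64(11.6))
t 33.13 shift [ 143.3 -427.9    1.9] n 11 [ 13.  -38.9   0.2] yaw 100.1 tilt [0.006 0.   ] j [ 0.    0.17  1.68  0.    1.29 -1.74]
turn z 11.5 or 11.5
```

```bash
python3 -m handwheel '[12,-35.7,0,0,0,0,0.6, 12,-35.7,0,0,0,0,0.6, 12,-35.7,0,0,0,0,0.6, 12,-35.7,0,0,0,0,0.6, 12,-35.7,0,0,0,0,0.6, 12,-35.7,0,0,0,0,0.6, 12,-35.7,0,0,0,0,0.6, 12,-35.7,0,0,0,0,0.6, 12,-35.7,0,0,0,0,0.6, 12,-35.7,0,0,0,0,0.6]'
python3 -m handwheel '[12,-35.7,0,0,0,0,0.6, 12,-35.7,0,0,0,0,0.6, 0,0,30,0,0,6,0.6, 0,0,30,0,0,5.5,0.6, 0,0,0,0,0,0,0.6, 0,0,0,0,0,0,0.6]'; python3 go.py 487.3 -325.4 4 88.6
python3 - <<'E'
from h import *
for t in tubes(snap("top","t7")):
    if t[0][0]<540:print(t)
E
```

```text
time: 33.97
position: [494.2, -252.2, 180.3]
tool_rot: [-0.001, -0.088, 0.996, 0.001]
force: [0.7, 0.5, -0.3]
grip_width: 51.2
finger_force: 0.0
time: 34.47
position: [482.6, -323.8, 119.3]
tool_rot: [-0.003, 0.011, 1.0, 0.003]
force: [0.4, 0.1, 0.9]
grip_width: 51.2
finger_force: 0.0
t 34.47 shift [ -5.3  -2.1 115.2] n 3 [-1.8 -0.7 38.4] yaw 88.7 tilt [-0.005  0.006] j [-0.8   0.29  1.68  0.    1.18 -2.35]
turn z 0.1 or 0.1
(array([ 466.3, -307.9]), np.float64(108.8), np.float64(1.3))
(array([ 400.7, -399.6]), np.float64(51.8), np.float64(1.7))
```

```bash
python3 -m handwheel '[-5.3,-2,35,0,0,0,0.6, 0,0,35,0,0,0,0.6, 0,0,25,0,0,0,0.6, 0,0,14,0,0,0,0.6, 0,0,5,0,0,0,0.6, 0,0,0,0,0,0,0, 0,0,0,0,0,0,0, 0,0,0,0,0,0,0, 0,0,0,0,0,0,0, 0,0,0,0,0,0,0]'; python3 go.py 487.3 -325.4 4 88.6
```

```text
time: 35.35
position: [491.3, -329.3, 11.2]
tool_rot: [0.002, 0.012, 1.0, -0.002]
force: [-0.6, 1.7, 6.0]
grip_width: 22.2
finger_force: 59.4
t 35.35 shift [4.2 3.9 7.2] n 1 [4.2 3.9 7.2] yaw 88.6 tilt [ 0.003 -0.003] j [-0.79  0.46  1.7   0.    0.98 -2.34]
turn z -0.0 or -0.0
```

```bash
python3 -m handwheel '[0,0,0,0,0,0,0, 0,0,0,0,0,0,0]'; python3 go.py 487.3 -325.4 4 88.6;  python3 - <<'E'
from h import *
s=observe();print(s["qvel"].round(3),s["ft_torque"].round(2))
E
```

```text
time: 35.52
position: [491.3, -329.4, 11.2]
tool_rot: [0.002, 0.012, 1.0, -0.002]
force: [-0.1, 1.3, 7.2]
grip_width: 22.3
finger_force: 59.4
t 35.52 shift [4.2 3.9 7.2] n 1 [4.2 3.9 7.2] yaw 88.6 tilt [ 0.003 -0.003] j [-0.79  0.46  1.7   0.    0.98 -2.34]
turn z -0.0 or -0.0
[-0.001  0.     0.001  0.001 -0.001 -0.   ] [0.17 0.06 0.05]
```

```bash
python3 -m handwheel '[0,0,0,0,0,0,0.6, 0,0,0,0,0,0,0.6, 0,0,0,0,0,0,0.6, 0,0,0,0,0,0,0.6, 0,0,0,0,0,0,0.6]'; python3 go.py 487.3 -325.4 4 88.6
```

```text
time: 35.93
position: [489.6, -327.9, 8.5]
tool_rot: [-0.0, 0.013, 1.0, 0.0]
force: [0.3, 0.0, 0.0]
grip_width: 51.4
finger_force: 0.0
t 35.93 shift [2.4 2.4 4.5] n 1 [2.4 2.4 4.5] yaw 88.6 tilt [-0.  0.] j [-0.79  0.46  1.7  -0.    0.98 -2.34]
turn z -0.0 or -0.0
```

```bash
python3 -m handwheel '[2.4,0,4,0,0,0,0.6, 0,0,0,0,0,0,0.6, 0,0,0,0,0,0,0, 0,0,0,0,0,0,0, 0,0,0,0,0,0,0, 0,0,0,0,0,0,0, 0,0,0,0,0,0,0]'; python3 go.py 487.3 -325.4 4 88.6
```

```text
time: 36.52
position: [487.5, -328.0, 4.8]
tool_rot: [0.0, 0.013, 1.0, -0.0]
force: [0.0, -1.0, 0.6]
grip_width: 22.8
finger_force: 58.9
t 36.52 shift [0.3 2.6 0.8] n 1 [0.3 2.6 0.8] yaw 88.6 tilt [ 0. -0.] j [-0.8   0.47  1.7  -0.    0.97 -2.34]
turn z -0.0 or -0.0
```

```bash
python3 -m handwheel '[0,0,-25,0,0,0,0, 0,0,-35,0,0,0,0, 0,0,-35,0,0,0,0, 0,0,-35,0,0,0,0, 0,0,-35,0,0,-6,0, 0,0,-10,0,0,-5.4,0, 0,0,0,0,0,0,0, 0,0,0,0,0,0,0, 0,0,0,0,0,0,0]'; python3 go.py 561.1 66 180 99.9
```

```text
time: 37.27
position: [486.4, -326.9, 177.3]
tool_rot: [-0.001, -0.086, 0.996, 0.002]
force: [0.2, 0.6, -0.9]
grip_width: 22.6
finger_force: 59.0
t 37.27 shift [-140.6  374.4   -1.8] n 10 [-14.1  37.4  -0.2] yaw 99.8 tilt [-0.003  0.003] j [-0.8   0.23  1.62 -0.    1.29 -2.54]
turn z -0.1 or -0.1
```

```bash
python3 -m handwheel '[-14,37.4,0,0,0,0,0, -14,37.4,0,0,0,0,0, -14,37.4,0,0,0,0,0, -14,37.4,0,0,0,0,0, -14,37.4,0,0,0,0,0, -14,37.4,0,0,0,0,0, -14,37.4,0,0,0,0,0, -14,37.4,0,0,0,0,0, -14,37.4,0,0,0,0,0, -14,37.4,0,0,0,0,0]'
python3 -m handwheel '[0,0,0,0,0,0,0, 0,0,0,0,0,0,0, 0,0,0,0,0,0,0, 0,0,0,0,0,0,0, 0,0,0,0,0,0,0]'; python3 go.py 561.1 66 38 99.9
```

```text
time: 38.1
position: [559.1, 66.8, 177.0]
tool_rot: [-0.002, -0.086, 0.996, 0.0]
force: [1.0, -0.9, -0.8]
grip_width: 23.0
finger_force: 59.2
time: 38.52
position: [560.2, 63.3, 178.9]
tool_rot: [-0.001, -0.086, 0.996, 0.0]
force: [0.9, -0.2, -1.6]
grip_width: 22.8
finger_force: 59.2
t 38.52 shift [ -1.5   2.5 140.9] n 4 [-0.4  0.6 35.2] yaw 99.8 tilt [-0.001 -0.   ] j [-0.1   0.18  1.68 -0.    1.28 -1.84]
turn z -0.1 or -0.1
```

```bash
python3 -m handwheel '[-1.5,2.5,30,0,0,0,0, 0,0,30,0,0,0,0, 0,0,30,0,0,0,0, 0,0,20,0,0,0,0, 0,0,10,0,0,0,0, 0,0,0,0,0,0,0, 0,0,0,0,0,0,0, 0,0,0,0,0,0,0]'; python3 go.py 561.1 66 38 99.9
```

```text
time: 39.18
position: [563.2, 66.9, 61.5]
tool_rot: [0.002, -0.086, 0.996, -0.0]
force: [0.3, -1.1, -0.2]
grip_width: 22.9
finger_force: 59.2
t 39.18 shift [ 2.3 -0.5 23.5] n 1 [ 2.3 -0.5 23.5] yaw 99.9 tilt [ 0.003 -0.   ] j [-0.09  0.33  1.76 -0.    1.05 -1.84]
turn z 0.0 or 0.0
```

```bash
python3 -m handwheel '[0,-0.5,8,0,0,0,0, 0,0,6,0,0,0,0, 0,0,0,0,0,0,0, 0,0,0,0,0,0,0, 0,0,0,0,0,0,0]'; python3 go.py 561.1 66 38 99.9
```

```text
time: 39.6
position: [561.8, 67.0, 45.7]
tool_rot: [0.0, -0.087, 0.996, -0.0]
force: [1.0, 0.2, -1.0]
grip_width: 22.6
finger_force: 59.2
t 39.6 shift [ 0.8 -0.8  7.7] n 1 [ 0.8 -0.8  7.7] yaw 100.0 tilt [0. 0.] j [-0.09  0.35  1.76  0.    1.03 -1.84]
turn z 0.1 or 0.1
```

```bash
python3 -m handwheel '[0.8,-0.8,4,0,0,0,0, 0,0,3,0,0,0,0, 0,0,0,0,0,0,0, 0,0,0,0,0,0,0]'; python3 -m handwheel '[0,0,1.5,0,0,0,0, 0,0,0,0,0,0,0, 0,0,0,0,0,0,0]'; python3 go.py 561.1 66 38 99.9
```

```text
time: 39.93
position: [560.8, 66.0, 38.3]
tool_rot: [-0.0, -0.087, 0.996, 0.0]
force: [0.2, -0.1, -0.3]
grip_width: 23.0
finger_force: 59.2
time: 40.18
position: [561.3, 65.9, 37.3]
tool_rot: [0.0, -0.087, 0.996, -0.0]
force: [-0.4, -1.1, 1.0]
grip_width: 23.3
finger_force: 59.6
t 40.18 shift [ 0.2  0.1 -0.7] n 1 [ 0.2  0.1 -0.7] yaw 100.0 tilt [ 0.001 -0.   ] j [-0.1   0.36  1.77 -0.    1.01 -1.84]
turn z 0.1 or 0.1
```

```bash
python3 -m handwheel '[0,0,0,0,0,0,0.38, 0,0,0,0,0,0,0.38, 0,0,0,0,0,0,0.38, 0,0,-25,0,0,0,0.38, 0,0,-35,0,0,0,0.38, 0,0,-35,0,0,0,0.38, 0,0,-35,0,0,0,0.5, 0,0,-15,0,0,0,0.6, 0,0,0,0,0,0,0.6, 0,0,0,0,0,0,0.6]'
python3 - <<'E'
from h import *
p=snap("top","t8");crop(p,210,120,460,270,"t8c",3)
for t in tubes(p):
    if t[0][0]<540:print(t)
E
python3 go.py 473.8 -431.2 180 101.5
```

```text
time: 41.02
position: [561.7, 66.0, 183.0]
tool_rot: [0.001, -0.087, 0.996, -0.0]
force: [-1.2, -0.5, -1.3]
grip_width: 51.2
finger_force: 0.0
(array([ 473.6, -431.3]), np.float64(154.9), np.float64(11.6))
t 41.07 shift [ 171.4 -474.7    1.3] n 12 [ 14.3 -39.6   0.1] yaw 100.0 tilt [-0.001  0.   ] j [-0.1   0.17  1.68  0.    1.29 -1.84]
turn z -1.5 or -1.5
```

View pics/t8c.png

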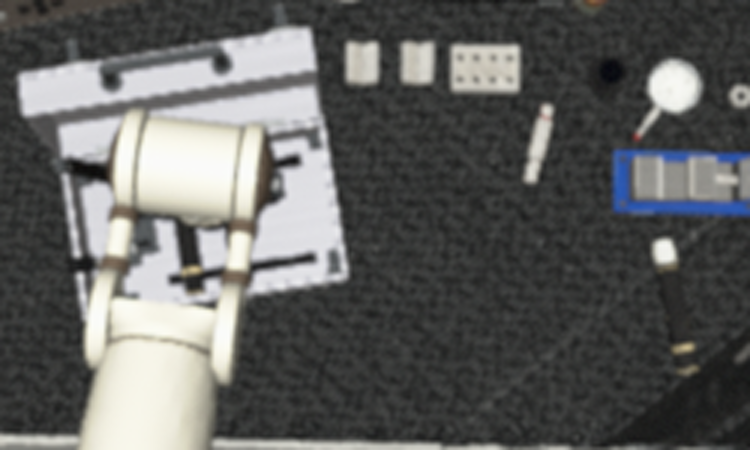

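The two tubes look seated under the wrist; the third is unmoved at crop (673,305).

```bash
python3 -m handwheel '[13.2,-36.5,0,0,0,0,0.6, 13.2,-36.5,0,0,0,0,0.6, 13.2,-36.5,0,0,0,0,0.6, 13.2,-36.5,0,0,0,0,0.6, 13.2,-36.5,0,0,0,0,0.6, 13.2,-36.5,0,0,0,0,0.6, 13.2,-36.5,0,0,0,0,0.6, 13.2,-36.5,0,0,0,0,0.6, 13.2,-36.5,0,0,0,0,0.6, 13.2,-36.5,0,0,0,0,0.6]'
python3 -m handwheel '[13.2,-36.5,0,0,0,0,0.6, 13.2,-36.5,0,0,0,0,0.6, 13.2,-36.5,0,0,0,0,0.6, 0,0,30,0,0,-1.2,0.6, 0,0,30,0,0,0,0.6, 0,0,30,0,0,0,0.6, 0,0,0,0,0,0,0.6, 0,0,0,0,0,0,0.6, 0,0,0,0,0,0,0.6, 0,0,0,0,0,0,0.6]'; python3 go.py 473.8 -431.2 4 101.2
```

```text
time: 41.9
position: [492.4, -317.1, 179.4]
tool_rot: [-0.001, -0.087, 0.996, 0.002]
force: [1.0, -0.3, 0.7]
grip_width: 51.5
finger_force: 0.0
time: 42.73
position: [475.2, -432.1, 94.4]
tool_rot: [0.001, -0.097, 0.995, -0.002]
force: [-0.1, -0.2, 0.6]
grip_width: 51.1
finger_force: 0.0
t 42.73 shift [ 1.3  1.4 90.4] n 3 [ 0.4  0.5 30.1] yaw 101.2 tilt [ 0.002 -0.003] j [-0.93  0.46  1.51 -0.    1.17 -2.69]
turn z -0.0 or -0.0
```

```bash
python3 -m handwheel '[1,1,30,0,0,0,0.6, 0,0,30,0,0,0,0.6, 0,0,20,0,0,0,0.6, 0,0,6,0,0,0,0.6, 0,0,0,0,0,0,0.6, 0,0,0,0,0,0,0.6, 0,0,0,0,0,0,0.6, 0,0,0,0,0,0,0.6]'; python3 go.py 473.8 -431.2 4 101.2
```

```text
time: 43.4
position: [474.1, -431.7, 8.6]
tool_rot: [0.001, -0.097, 0.995, -0.002]
force: [0.6, 0.8, 0.7]
grip_width: 51.2
finger_force: 0.0
t 43.4 shift [0.2 0.6 4.6] n 1 [0.2 0.6 4.6] yaw 101.2 tilt [ 0.003 -0.003] j [-0.93  0.57  1.54  0.    1.02 -2.69]
turn z -0.0 or -0.0
```

```bash
python3 -m handwheel '[0,0.5,4,0,0,0,0.6, 0,0,0,0,0,0,0.6, 0,0,0,0,0,0,0, 0,0,0,0,0,0,0, 0,0,0,0,0,0,0, 0,0,0,0,0,0,0, 0,0,0,0,0,0,0]'; python3 go.py 473.8 -431.2 4 101.2;python3 -m handwheel '[0,0,-25,0,0,0,0, 0,0,-35,0,0,0,0, 0,0,-35,0,0,0,0, 0,0,-35,0,0,0,0, 0,0,-35,0,0,1.3,0, 0,0,-10,0,0,0,0, 0,0,0,0,0,0,0, 0,0,0,0,0,0,0, 0,0,0,0,0,0,0]'; python3 go.py 570.6 11.8 180 99.9
```

```text
time: 43.98
position: [473.0, -430.0, 2.5]
tool_rot: [0.0, -0.097, 0.995, -0.0]
force: [-0.7, -0.5, 1.9]
grip_width: 22.8
finger_force: 59.0
t 43.98 shift [-0.5 -1.3 -1.5] n 1 [-0.5 -1.3 -1.5] yaw 101.2 tilt [ 0.    -0.001] j [-0.93  0.58  1.54 -0.    1.02 -2.69]
turn z -0.0 or -0.0
time: 44.73
position: [471.8, -428.4, 173.9]
tool_rot: [-0.001, -0.086, 0.996, 0.002]
force: [0.8, 0.7, -0.3]
grip_width: 23.0
finger_force: 59.0
t 44.73 shift [-172.8  416.8   -4.6] n 11 [-15.7  37.9  -0.4] yaw 99.9 tilt [-0.003  0.004] j [-0.93  0.37  1.46 -0.    1.32 -2.67]
turn z -0.0 or -0.0
```

```bash
python3 -m handwheel '[-14.4,34.8,0,0,0,0,0, -14.4,34.8,0,0,0,0,0, -14.4,34.8,0,0,0,0,0, -14.4,34.8,0,0,0,0,0, -14.4,34.8,0,0,0,0,0, -14.4,34.8,0,0,0,0,0, -14.4,34.8,0,0,0,0,0, -14.4,34.8,0,0,0,0,0, -14.4,34.8,0,0,0,0,0, -14.4,34.8,0,0,0,0,0]'
python3 -m handwheel '[-14.4,34.8,0,0,0,0,0, -14.4,34.8,0,0,0,0,0, 0,0,0,0,0,0,0, 0,0,0,0,0,0,0, 0,0,0,0,0,0,0, 0,0,0,0,0,0,0, 0,0,0,0,0,0,0]'; python3 go.py 570.6 11.8 38 99.9
```

```text
time: 45.57
position: [553.6, -59.9, 174.2]
tool_rot: [-0.002, -0.086, 0.996, 0.001]
force: [0.9, 0.2, -0.6]
grip_width: 22.9
finger_force: 59.1
time: 46.15
position: [571.1, 9.9, 176.4]
tool_rot: [-0.001, -0.085, 0.996, 0.0]
force: [0.5, -0.3, -0.5]
grip_width: 22.8
finger_force: 59.2
t 46.15 shift [  0.    1.9 138.4] n 4 [ 0.   0.5 34.6] yaw 99.7 tilt [-0.001  0.   ] j [-0.19  0.2   1.67 -0.    1.28 -1.93]
turn z -0.2 or -0.2
```

```bash
python3 -m handwheel '[0,1.9,30,0,0,0,0, 0,0,30,0,0,0,0, 0,0,30,0,0,0,0, 0,0,20,0,0,0,0, 0,0,12,0,0,0,0, 0,0,5,0,0,0,0, 0,0,0,0,0,0,0, 0,0,0,0,0,0,0, 0,0,0,0,0,0,0]'; python3 go.py 570.6 11.8 36 99.9
```

```text
time: 46.9
position: [572.8, 12.7, 52.0]
tool_rot: [0.002, -0.086, 0.996, -0.0]
force: [0.3, 0.3, -0.7]
grip_width: 23.2
finger_force: 59.2
t 46.9 shift [ 2.4 -0.5 16. ] n 1 [ 2.4 -0.5 16. ] yaw 99.8 tilt [ 0.003 -0.001] j [-0.19  0.36  1.74  0.    1.04 -1.93]
turn z -0.1 or -0.1
```

```bash
python3 -m handwheel '[1,-0.5,6,0,0,0,0, 0,0,5,0,0,0,0, 0,0,0,0,0,0,0, 0,0,0,0,0,0,0, 0,0,0,0,0,0,0]'; python3 go.py 570.6 11.8 36 99.9; python3 -m handwheel '[0,0,2,0,0,0,0, 0,0,0,0,0,0,0, 0,0,0,0,0,0,0]'; python3 go.py 570.6 11.8 36 99.9
```

```text
time: 47.32
position: [570.3, 12.5, 39.1]
tool_rot: [-0.0, -0.086, 0.996, 0.0]
force: [-0.4, 0.1, -0.9]
grip_width: 22.9
finger_force: 59.2
t 47.32 shift [-0.1 -0.7  3.1] n 1 [-0.1 -0.7  3.1] yaw 99.9 tilt [-0.  0.] j [-0.19  0.37  1.75  0.    1.02 -1.93]
turn z -0.0 or -0.0
time: 47.57
position: [570.3, 12.5, 37.0]
tool_rot: [-0.0, -0.086, 0.996, 0.0]
force: [0.4, -0.6, -0.2]
grip_width: 23.4
finger_force: 59.2
t 47.57 shift [-0.2 -0.7  1. ] n 1 [-0.2 -0.7  1. ] yaw 99.9 tilt [-0.  0.] j [-0.19  0.38  1.75 -0.    1.02 -1.93]
turn z -0.0 or -0.0
```

```bash
python3 -m handwheel '[0,0,1.5,0,0,0,0, 0,0,0,0,0,0,0, 0,0,0,0,0,0,0.38, 0,0,0,0,0,0,0.38, 0,0,0,0,0,0,0.38, 0,0,-25,0,0,0,0.38, 0,0,-35,0,0,0,0.38, 0,0,-35,0,0,0,0.38, 0,0,-35,0,0,0,0.4, 0,0,-35,0,0,0,0.4]'
python3 -m handwheel '[0,0,-35,0,0,7,0.4, 0,0,-20,0,0,7,0.4, 0,0,0,0,0,7,0.4, 0,0,0,0,0,7,0.4, 0,0,0,0,0,7,0.4, 0,0,0,0,0,7,0.4, 0,0,0,0,0,7,0.4, 0,0,0,0,0,7,0.4, 0,0,0,0,0,7,0.4, 0,0,0,0,0,7,0.4]'
python3 -m handwheel '[0,0,0,0,0,7,0.4, 0,0,0,0,0,7,0.4, 0,0,0,0,0,6,0.4, 0,0,0,0,0,0,0.4, 0,0,0,0,0,0,0.4]'
python3 go.py 503 224.3 240 9.9
```

```text
time: 48.4
position: [570.0, 12.5, 202.3]
tool_rot: [-0.0, -0.086, 0.996, 0.0]
force: [1.0, -0.3, -0.8]
grip_width: 33.8
finger_force: 0.0
time: 49.23
position: [570.3, 12.5, 255.6]
tool_rot: [-0.0, 0.504, 0.864, -0.0]
force: [0.4, 0.4, 1.2]
grip_width: 34.3
finger_force: 0.0
time: 49.65
position: [570.3, 12.5, 255.6]
tool_rot: [-0.0, 0.643, 0.766, -0.0]
force: [-0.6, 0.0, 0.5]
grip_width: 34.3
finger_force: 0.0
t 49.65 shift [220.3 -29.4  15.6] n 6 [36.7 -4.9  2.6] yaw 10.0 tilt [-0.  0.] j [-0.19  0.13  1.58  0.    1.43 -0.36]
turn z 0.1 or 0.1
```

```bash
python3 -m handwheel '[0,-29.4,0,0,0,0,0.4, 36.7,0,0,0,0,0,0.4, 36.7,0,0,0,0,0,0.4, 36.7,0,0,0,0,0,0.4, 36.7,0,0,0,0,0,0.4, 36.7,0,0,0,0,0,0.4, 36.7,0,0,0,0,0,0.4, 0,0,0,0,0,0,0.4, 0,0,0,0,0,0,0.4, 0,0,0,0,0,0,0.4]'
python3 go.py 503 224.3 97 9.9; python3 - <<'E'
from h import *
p=snap("top","t9");crop(p,215,140,345,240,"t9c",6)
E
```

```text
time: 50.48
position: [503.7, 224.0, 255.5]
tool_rot: [0.0, 0.643, 0.766, -0.0]
force: [-0.3, -0.6, -1.1]
grip_width: 34.2
finger_force: 0.0
t 50.48 shift [  0.5  -0.7 158.5] n 4 [ 0.1 -0.2 39.6] yaw 10.0 tilt [-0.    -0.001] j [ 0.2   0.08  1.63 -0.    1.43  0.03]
turn z 0.1 or 0.1
```

View pics/t9c.png

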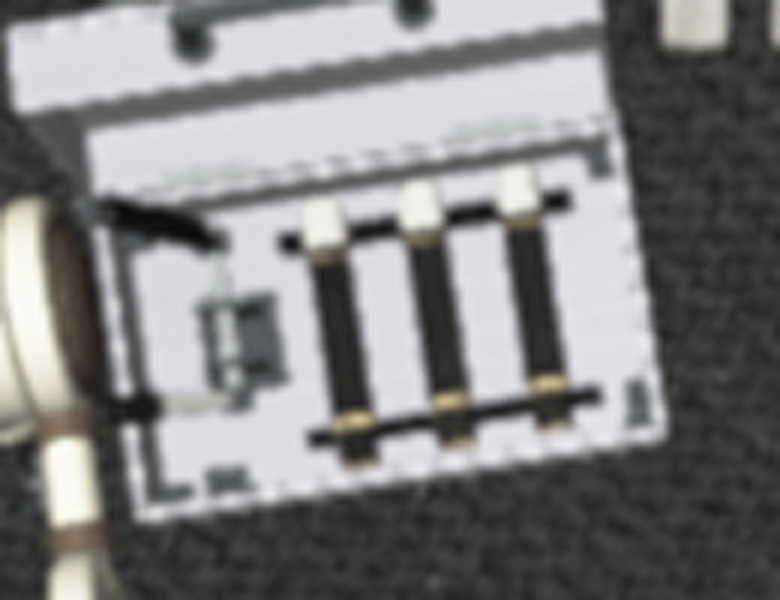

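All three tubes lie in the notches at (340,330), (438,310) and (537,295). The knob is at (135,408), where expected. Next: grip it and swing it shut.

```bash
python3 -m handwheel '[-2,-0.7,35,0,0,0,0.4, 0,0,35,0,0,0,0.4, 0,0,35,0,0,0,0.4, 0,0,30,0,0,0,0.4, 0,0,15,0,0,0,0.4, 0,0,6,0,0,0,0.4, 0,0,0,0,0,0,0.4, 0,0,0,0,0,0,0.4, 0,0,0,0,0,0,0.4]';python3 go.py 503 223 98 9.9
python3 -m handwheel '[0,0,0,0,0,0,0, 0,0,0,0,0,0,0, 0,0,0,0,0,0,0, 0,0,0,0,0,0,0, 0,0,0,0,0,0,0]';python3 go.py 503 223 98 9.9
```

```text
time: 51.28
position: [505.0, 222.1, 101.6]
tool_rot: [0.001, 0.644, 0.765, 0.001]
force: [-0.0, 0.3, 0.1]
grip_width: 34.3
finger_force: 0.0
t 51.28 shift [ 1.2 -1.9  3.6] n 1 [ 1.2 -1.9  3.6] yaw 9.8 tilt [0.004 0.001] j [ 0.2   0.23  1.78 -0.    1.12  0.02]
turn z -0.1 or -0.1
time: 51.7
position: [503.1, 222.1, 101.6]
tool_rot: [0.0, 0.643, 0.766, -0.001]
force: [-5.5, -2.5, 9.7]
grip_width: 16.5
finger_force: 59.4
t 51.7 shift [0.9 0.  3.6] n 1 [0.9 0.  3.6] yaw 9.9 tilt [-0.001 -0.001] j [ 0.2   0.23  1.78 -0.    1.13  0.02]
turn z 0.0 or 0.0
```

```bash
python3 -m handwheel '[-6.3,0,-6.9,0,0,0,0, -7.2,0,-6,0,0,0,0, -8,0,-4.9,0,0,0,0, -8.6,0,-3.7,0,0,0,0, -9,0,-2.4,0,0,0,0, -9.3,0,-1.1,0,0,0,0]'
python3 -m handwheel '[-9.3,0,0.3,0,0,0,0, -9.2,0,1.6,0,0,0,0, -8.9,0,2.9,0,0,0,0, -8.4,0,4.2,0,0,0,0, -7.7,0,5.3,0,0,0,0, -6,0,5.5,0,0,0,0, 0,0,0,0,0,0,0, 0,0,0,0,0,0,0]'; python3 go.py 520.2 125.8 98 9.9
```

```text
time: 52.2
position: [511.4, 174.5, 124.2]
tool_rot: [-0.001, 0.644, 0.765, 0.001]
force: [3.7, 6.2, -13.1]
grip_width: 16.4
finger_force: 58.7
time: 52.87
position: [521.3, 121.3, 108.5]
tool_rot: [0.003, 0.644, 0.765, -0.002]
force: [-8.8, -12.0, 15.2]
grip_width: 12.8
finger_force: 58.3
t 52.87 shift [ 4.7 -0.3 10.4] n 1 [ 4.7 -0.3 10.4] yaw 9.9 tilt [ 0.001 -0.007] j [ 0.01  0.19  1.82 -0.01  1.13 -0.16]
turn z -0.0 or -0.0
```

```bash
python3 -m handwheel '[0,0,0,0,0,0,0.4, 0,0,0,0,0,0,0.4, 0,0,0,0,0,0,0.4, 0,0,-30,0,0,0,0.4, 0,0,-35,0,0,0,0.4, 0,0,-35,0,0,0,0.4, 0,0,-35,0,0,0,0.4, 0,0,0,0,0,0,0.4]'; python3 go.py 480 -100 330 9.9
```

```text
time: 53.53
position: [524.3, 125.9, 248.6]
tool_rot: [0.006, 0.644, 0.765, 0.005]
force: [0.9, -0.6, 0.1]
grip_width: 33.8
finger_force: 0.0
t 53.53 shift [-215.2  -81.3  -82. ] n 6 [-35.9 -13.5 -13.7] yaw 9.9 tilt [0.015 0.   ] j [ 0.01  0.04  1.69 -0.    1.4  -0.16]
turn z -0.0 or -0.0
```

```bash
python3 -m handwheel '[-35,-10,-14,0,0,0,0.4, -35,-10,-14,0,0,0,0.4, -35,-10,-14,0,0,0,0.4, -35,-10,-14,0,0,0,0.4, -35,-10,-14,0,0,0,0.4, -35,-10,-14,0,0,0,0.4, -35,-10,-14,0,0,0,0.4, 0,0,0,0,0,0,0.4, 0,0,0,0,0,0,0.4]';  python3 - <<'E'
from h import *
p=snap("top","t10");crop(p,215,110,345,225,"t10c",5)
E
```

```text
time: 54.28
position: [493.2, -129.3, 338.6]
tool_rot: [0.001, 0.645, 0.764, 0.0]
force: [-0.3, 0.8, 0.4]
grip_width: 34.1
finger_force: 0.0
```

View pics/t10c.png

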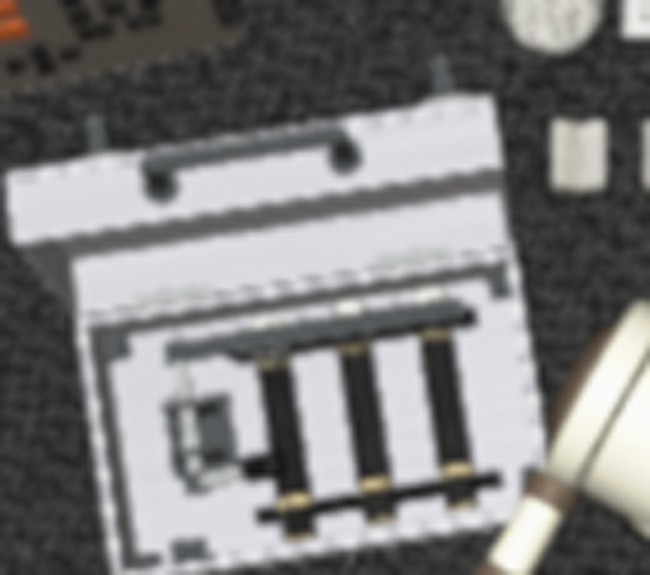

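The clamp arm lies across all three tubes, with the knob at (262,465). The handle bar's middle is at about (245,147).

```bash
python3 - <<'E'
from h import *
c=lambda u,v:((u+.5)/5-.5+215,(v+.5)/5-.5+110)
print(ray("top",c(245,147),304),ray("top",c(245,147),308))
E
python3 go.py 684.8 119.1 370 9.9
```

```text
[690.14315248 119.03456833 304.        ] [689.34859863 118.50827816 308.        ]
t 54.33 shift [210.7 230.9 -32.1] n 6 [35.1 38.5 -5.4] yaw 9.8 tilt [0. 0.] j [-0.49 -0.06  1.62  0.    1.59 -0.66]
turn z -0.1 or -0.1
```

```bash
python3 -m handwheel '[0,0,-35,0,0,0,0.36, 26.5,29,0,0,0,0,0.36, 26.5,29,0,0,0,0,0.36, 26.5,29,0,0,0,0,0.36, 26.5,29,0,0,0,0,0.36, 26.5,29,0,0,0,0,0.36, 26.5,29,0,0,0,0,0.36, 26.5,29,0,0,0,0,0.36, 26.5,29,0,0,0,0,0.36, 0,0,0,0,0,0,0.36]'
python3 -m handwheel '[0,0,0,0,0,0,0.36, 0,0,0,0,0,0,0.36, 0,0,0,0,0,0,0.36]'; python3 go.py 686.5 119 292 9.9
```

```text
time: 55.17
position: [686.6, 129.1, 367.3]
tool_rot: [-0.003, 0.641, 0.768, -0.001]
force: [-0.4, 0.1, -1.1]
grip_width: 30.9
finger_force: 0.0
time: 55.42
position: [684.7, 121.0, 373.3]
tool_rot: [0.0, 0.644, 0.765, -0.0]
force: [-0.3, 0.4, 0.3]
grip_width: 30.6
finger_force: 0.0
t 55.42 shift [-2.3  1.4 81.3] n 3 [-0.8  0.5 27.1] yaw 9.9 tilt [ 0. -0.] j [ 0.    0.44  0.98 -0.    1.72 -0.17]
turn z -0.0 or -0.0
```

```bash
python3 -m handwheel '[-2,1.4,30,0,0,0,0.36, 0,0,25,0,0,0,0.36, 0,0,18,0,0,0,0.36, 0,0,8,0,0,0,0.36, 0,0,0,0,0,0,0.36, 0,0,0,0,0,0,0.36, 0,0,0,0,0,0,0.36]'; python3 go.py 686.5 119 292 9.9
python3 -m handwheel '[0,0,0,0,0,0,0, 0,0,0,0,0,0,0, 0,0,0,0,0,0,0, 0,0,0,0,0,0,0, 0,0,0,0,0,0,0]'; python3 go.py 686.5 119 292 9.9
```

```text
time: 56.0
position: [687.8, 119.0, 294.5]
tool_rot: [0.001, 0.644, 0.765, 0.001]
force: [-0.3, 0.1, 0.5]
grip_width: 30.9
finger_force: 0.0
t 56.0 shift [ 0.2 -1.3  2.5] n 1 [ 0.2 -1.3  2.5] yaw 9.8 tilt [ 0.004 -0.   ] j [-0.    0.45  1.12 -0.    1.57 -0.17]
turn z -0.1 or -0.1
time: 56.42
position: [688.1, 119.3, 294.1]
tool_rot: [0.002, 0.644, 0.765, 0.001]
force: [1.9, 0.0, 5.7]
grip_width: 9.3
finger_force: 58.7
t 56.42 shift [-0.  -1.6  2.1] n 1 [-0.  -1.6  2.1] yaw 9.9 tilt [ 0.004 -0.   ] j [-0.    0.45  1.12 -0.    1.57 -0.17]
turn z -0.0 or -0.0
```

```bash
python3 -m handwheel '[0,-15.2,-2.5,0,0,0,0, 0,-15.3,-1.4,0,0,0,0, 0,-15.3,-0.3,0,0,0,0, 0,-15.3,0.7,0,0,0,0, 0,-15.2,1.8,0,0,0,0, 0,-15.1,2.9,0,0,0,0, 0,-14.8,3.9,0,0,0,0, 0,-14.5,4.9,0,0,0,0]'
python3 -m handwheel '[0,-14.1,5.9,0,0,0,0, 0,-13.7,6.9,0,0,0,0, 0,-13.2,7.9,0,0,0,0, 0,-12.6,8.8,0,0,0,0, 0,-12,9.6,0,0,0,0, 0,-11.3,10.4,0,0,0,0, 0,-10.5,11.2,0,0,0,0, 0,-9.7,11.9,0,0,0,0]'; python3 go.py 468.9 79.5 209 9.9
```

```text
time: 57.08
position: [570.0, 98.2, 286.0]
tool_rot: [0.004, 0.644, 0.765, 0.003]
force: [1.6, -1.7, 8.6]
grip_width: 9.5
finger_force: 61.9
time: 57.75
position: [472.4, 80.8, 210.6]
tool_rot: [0.002, 0.644, 0.765, -0.001]
force: [-1.3, -4.6, 3.0]
grip_width: 9.2
finger_force: 67.2
t 57.75 shift [-0.7 -3.6  1.6] n 1 [-0.7 -3.6  1.6] yaw 9.9 tilt [ 0.002 -0.003] j [-0.08 -0.08  1.88 -0.    1.34 -0.25]
turn z -0.0 or -0.0
```

```bash
python3 -m handwheel '[0,-8.8,12.5,0,0,0,0, 0,-8,13.1,0,0,0,0, 0,-7,13.7,0,0,0,0, 0,-6,14.1,0,0,0,0, 0,-5,14.5,0,0,0,0, 0,-4,14.8,0,0,0,0]'; python3 -m handwheel '[0,-3,12,0,0,0,0, 0,-1.9,8,0,0,0,0, 0,0,5,0,0,0,0, 0,0,0,0,0,0,0, 0,0,0,0,0,0,0]'; python3 go.py 427.8 72.5 96 9.9
```

```text
time: 58.25
position: [433.1, 74.0, 126.1]
tool_rot: [0.0, 0.643, 0.766, -0.002]
force: [-3.7, -6.2, 2.2]
grip_width: 9.5
finger_force: 70.8
time: 58.67
position: [428.5, 73.0, 100.6]
tool_rot: [0.0, 0.644, 0.765, -0.002]
force: [-1.7, -7.2, -4.0]
grip_width: 9.4
finger_force: 71.4
t 58.67 shift [-0.4 -0.8  4.6] n 1 [-0.4 -0.8  4.6] yaw 9.9 tilt [-0.002 -0.003] j [-0.11 -0.06  2.1  -0.    1.1  -0.28]
turn z -0.0 or -0.0
```

Press the last few millimetres until the stop.

```bash
python3 -m handwheel '[0,0,4,0,0,0,0, 0,0,0,0,0,0,0, 0,0,0,0,0,0,0]'; python3 -m handwheel '[0,0,3,0,0,0,0, 0,0,0,0,0,0,0, 0,0,0,0,0,0,0]'; python3 -m handwheel '[0,0,3,0,0,0,0, 0,0,0,0,0,0,0, 0,0,0,0,0,0,0]'; python3 go.py 427.8 72.5 96 9.9
```

```text
time: 58.92
position: [428.0, 73.0, 96.6]
tool_rot: [-0.0, 0.643, 0.766, -0.003]
force: [-3.3, -8.4, -3.3]
grip_width: 9.2
finger_force: 71.5
time: 59.17
position: [427.7, 72.9, 93.5]
tool_rot: [-0.0, 0.643, 0.766, -0.003]
force: [-4.2, -8.5, -0.8]
grip_width: 9.4
finger_force: 71.8
time: 59.42
position: [427.8, 72.9, 92.5]
tool_rot: [-0.001, 0.643, 0.766, -0.003]
force: [-14.2, -8.2, 15.5]
grip_width: 9.4
finger_force: 73.6
t 59.42 shift [-0.4 -0.1 -3.5] n 1 [-0.4 -0.1 -3.5] yaw 9.9 tilt [-0.005 -0.004] j [-0.11 -0.04  2.1  -0.01  1.09 -0.28]
turn z 0.0 or 0.0
```

```bash
python3 -m handwheel '[0,0,2,0,0,0,0, 0,0,0,0,0,0,0, 0,0,0,0,0,0,0.36, 0,0,0,0,0,0,0.36, 0,0,0,0,0,0,0.36, 0,0,-20,0,0,0,0.36, 0,0,-30,0,0,0,0.36, 0,0,-35,0,0,0,0.36, 0,0,-35,0,0,0,0.36, 0,0,-20,0,0,0,0.36]'
python3 -m handwheel '[-35,10,0,0,0,0,0.36, -35,10,0,0,0,0,0.36, -35,10,0,0,0,0,0.36, -35,10,0,0,0,0,0.36, -35,10,0,0,0,0,0.36, -35,10,0,0,0,0,0.36, -35,10,0,0,0,0,0.36, -35,10,0,0,0,0,0.36, 0,0,0,0,0,0,0.36, 0,0,0,0,0,0,0.36]'
python3 - <<'E'
from h import *
p=snap("top","t11");crop(p,200,140,350,250,"t11c",5);snap("scene","s11")
E
```

```text
time: 60.25
position: [430.9, 74.6, 233.4]
tool_rot: [0.002, 0.644, 0.765, 0.002]
force: [-0.1, 0.4, -0.3]
grip_width: 30.4
finger_force: 0.0
time: 61.08
position: [556.3, -188.9, 228.4]
tool_rot: [-0.001, 0.645, 0.765, 0.0]
force: [0.3, 1.0, 0.4]
grip_width: 31.1
finger_force: 0.0
```

View pics/t11c.png

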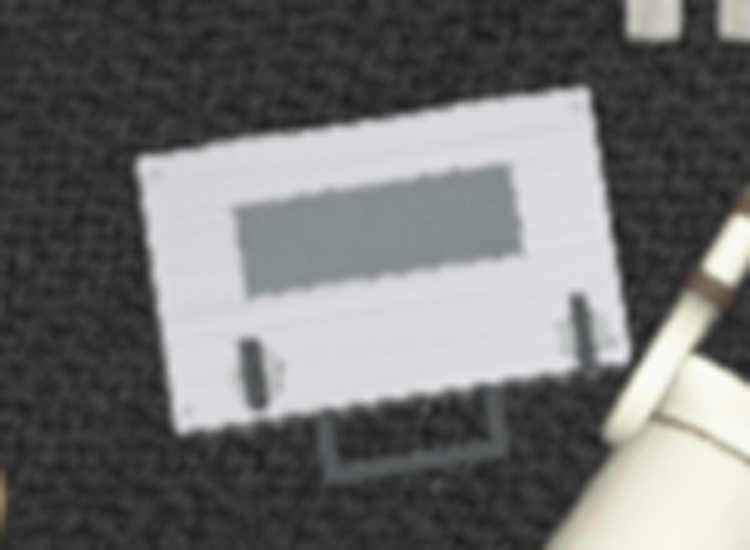

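The panel is shut and both wings are fore-aft, at (255,373) and (582,328). I'll check numerically that it is as closed as at the start.

```bash
python3 - <<'E'
from h import *
def m(f,roi,fr):
    g=cv2.cvtColor(cv2.imread(f"pics/{f}.png"),cv2.COLOR_BGR2GRAY).astype(np.float32);x0,y0,x1,y1=roi
    return g[y0:y1,x0:x1]
for n,a,b,roi in(("top","top0","t11",(262,222,304,240)),("top front","top0","t11",(255,205,305,232)),("top rear","top0","t11",(225,150,310,180))):
    A,B=m(a,roi,0),m(b,roi,0)
    print(n,cv2.phaseCorrelate(A,B,cv2.createHanningWindow(A.shape[::-1],cv2.CV_32F)))
E
```

```text
top ((0.4312327948313843, -0.09503770534298717), 0.9191446940104167)
top front ((0.01334570812313629, 0.4286181895886134), 0.8932185208355939)
top rear ((-0.007698001778138064, 0.023868045334610954), 0.9166920273392288)
```

```bash
python3 go.py 484 84 180 9.9
```

```text
t 61.18 shift [279.1 -24.4  49.3] n 7 [39.9 -3.5  7. ] yaw 9.9 tilt [-0.001  0.001] j [-0.53  0.19  1.57  0.    1.39 -0.7 ]
turn z -0.0 or -0.0
```

```bash
python3 -m handwheel '[34.9,-3,0,0,0,0,0, 34.9,-3,0,0,0,0,0, 34.9,-3,0,0,0,0,0, 34.9,-3,0,0,0,0,0, 34.9,-3,0,0,0,0,0, 34.9,-3,0,0,0,0,0, 34.9,-3,0,0,0,0,0, 34.9,-3,0,0,0,0,0, 0,0,30,0,0,0,0, 0,0,30,0,0,0,0]'
python3 -m handwheel '[0,0,20,0,0,0,0, 0,0,8,0,0,0,0, 0,0,0,0,0,0,0, 0,0,0,0,0,0,0, 0,0,0,0,0,0,0]'; python3 -m handwheel '[0,0,4,0,0,0,0, 0,0,0,0,0,0,0, 0,0,0,0,0,0,0]'; python3 -m handwheel '[0,0,3,0,0,0,0, 0,0,0,0,0,0,0, 0,0,0,0,0,0,0]'
```

```text
time: 62.02
position: [485.1, 86.4, 171.2]
tool_rot: [0.002, 0.642, 0.767, 0.002]
force: [0.5, -0.5, -0.1]
grip_width: -0.1
finger_force: 0.0
time: 62.43
position: [485.9, 83.4, 143.4]
tool_rot: [0.001, 0.644, 0.765, 0.001]
force: [0.6, 0.1, 0.1]
grip_width: -0.3
finger_force: 0.0
time: 62.68
position: [485.1, 83.2, 138.0]
tool_rot: [0.0, 0.644, 0.765, 0.0]
force: [0.8, -0.2, 0.8]
grip_width: -0.3
finger_force: 0.0
time: 62.93
position: [484.6, 83.3, 134.3]
tool_rot: [-0.0, 0.644, 0.765, -0.0]
force: [0.3, -0.1, -0.1]
grip_width: -0.2
finger_force: 0.0
```

```bash
python3 -m handwheel '[0,0,2,0,0,0,0, 0,0,0,0,0,0,0]'; python3 -m handwheel '[0,0,2,0,0,0,0, 0,0,0,0,0,0,0]'; python3 -m handwheel '[0,0,2,0,0,0,0, 0,0,0,0,0,0,0]'
```

```text
time: 63.1
position: [484.6, 83.3, 132.1]
tool_rot: [-0.0, 0.644, 0.765, -0.0]
force: [0.7, 0.6, -0.2]
grip_width: 0.0
finger_force: 0.0
time: 63.27
position: [485.0, 83.3, 131.0]
tool_rot: [0.0, 0.644, 0.765, 0.0]
force: [-2.0, 0.1, 3.5]
grip_width: -0.1
finger_force: 2.2
time: 63.43
position: [485.1, 83.3, 130.8]
tool_rot: [0.0, 0.644, 0.765, -0.0]
force: [-8.3, 0.3, 17.3]
grip_width: 0.0
finger_force: 8.7
```

Contact is at 131.0 mm and rigid, so the panel is fully closed. Lift off and hand in.

```bash
python3 -m handwheel '[0,0,-10,0,0,0,0, 0,0,-30,0,0,0,0, 0,0,-35,0,0,0,0, 0,0,-35,0,0,0,0, 0,0,0,0,0,0,0, 0,0,0,0,0,0,0]'; python3 -c "
from station import *
print(finish_job())"
```

```text
time: 63.93
position: [486.4, 83.2, 241.1]
tool_rot: [0.002, 0.644, 0.765, 0.002]
force: [0.3, -0.3, -1.5]
grip_width: -0.2
finger_force: 0.0
the job is handed in; nothing more can be done
None
```

The job is handed in at about 64 s: all three tubes lie in their own cradles under the closed clamp, the panel is fully shut and both fasteners are unlocked; on the way, one tube touched down twice on the wrong spot in the case (up to 52 N at the wrist) before I found the cradle positions.

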